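# Check-weigh tea bricks and send the tote to the labelling bay

### The job

Check the balance first: stand the brass check weight in the centre of the pan, let go until the pan is still, and put it back on its blue pad. Then weigh the pressed tea bricks that are there one at a time in the order white band, red band, yellow band, each let go in the centre of the pan for about a second, and put each into the green tote. When all are in, push the tote along the rollers, without lifting it, fully home against the yellow end stop; leave the other things on the table where they are.

Things in the scene. Friction and masses are not known exactly. Their poses are not given: they have to be found in the camera images.
- weight_mid (a point): brass check weight, about 0.6 kg: a block 60 x 46 x 30 mm (x, y, z) with an upright grip fin on top, 44 mm long (x), 13 mm thick (y), 26 mm tall, so 56 mm tall in all. This point is the middle of the block, 15 mm above its underside; z points up through the fin. It stands on the blue pad at the start.
- weight: the same check weight; origin at the centre of its underside
- pad: fixed blue cloth-covered rest pad of the check weight, 110 x 90 x 5 mm; origin at the centre of its underside, on the table
- balance: white spring balance fixed to the table, 150 x 150 x 48 mm housing with a black scale on its side; origin at the centre of its underside; its round pan is above it
- pan: round steel pan of the balance, 130 mm across, 6 mm thick, no rim, a small red ring (44 mm) marks its centre; origin at the centre of its underside
- pan_top (a point): centre of the pan's upper face, z up; 80 mm above the table when empty. It moves down with the pan, at most 22 mm, on a 600 N/m spring: about 5 mm under a brick, 10 mm under the check weight.
- conveyor: blue conveyor fixed to the table, 166 mm wide (x), 550 mm long (y), 13 free rollers, tops at 60 mm, side rails 76 mm tall with 138 mm between them; origin at the centre of its underside; +y is the pushing direction. The last 250 mm before the yellow end stop (110 mm tall) is the yellow-railed bay; a grey labelling machine up to 220 mm tall stands behind the stop.
- bay (a point): where the middle of the tote's underside is when the tote stands against the end stop (axes as the conveyor; the stop's face is 121 mm further along +y), 60 mm above the table
- tote: open green tote, 120 mm wide (x), 240 mm long (y), 50 mm tall outside, walls and floor 5 mm thick, 0.45 kg, standing on the rollers; origin at the centre of its underside; its +y axis points to the bay at the start
- white_mid (a point): pressed tea brick with a white paper band round its middle, 90 x 44 x 36 mm (x, y, z), about 0.3 kg, lying flat on the table at the start; may be absent. This point is its middle, 18 mm above its underside.
- brick_white: the same brick (white band); origin at the centre of its underside
- red_mid (a point): pressed tea brick with a red paper band round its middle, 90 x 44 x 36 mm (x, y, z), about 0.3 kg, lying flat on the table at the start; may be absent. This point is its middle, 18 mm above its underside.
- brick_red: the same brick (red band); origin at the centre of its underside
- yellow_mid (a point): pressed tea brick with a yellow paper band round its middle, 90 x 44 x 36 mm (x, y, z), about 0.3 kg, lying flat on the table at the start; may be absent. This point is its middle, 18 mm above its underside.
- brick_yellow: the same brick (yellow band); origin at the centre of its underside
- cake_stack: bystander, to be left alone: stack of three dark tea cakes, 180 mm across, 90 mm tall
- tin: bystander, to be left alone: steel tea tin, 68 mm across, 110 mm tall
- mug: bystander, to be left alone: blue mug, 85 mm tall
- tickets: bystander, to be left alone: block of paper tickets 80 x 60 x 18 mm
- brush: bystander, to be left alone: brush lying on the table
- pick: bystander, to be left alone: spatula-like tea pick, 180 mm long, lying on the table
- tape: bystander, to be left alone: cardboard ring of tape, 90 mm across, 40 mm tall

How it is judged (in metres and radians):
On the way, in this order (a step that is already met when the one before it is completed fails the run):
1. the brass check weight stands alone on the pan, its middle within 15 mm of the pan's centre, let go and at rest, for half a second (horizontal distance between weight_mid and pan_top below 0.015 m and contact force between weight and pan above 1.2 N and contact force between the fingers and weight below 0.1 N and linear speed of weight below 0.02 m/s and horizontal distance between each of white_mid, red_mid, yellow_mid and weight_mid above 0.05 m), for 0.5 s.
2. the check weight is back on its blue pad (its middle within 30 mm of the pad's centre), let go and at rest (horizontal distance between weight_mid and pad below 0.03 m and height (world z) of weight_mid below 0.05 m and contact force between the fingers and weight below 0.1 N and linear speed of weight below 0.02 m/s), for 0.2 s.
3. the brick with the white band rests alone on the pan, its middle within 15 mm of the pan's centre, let go and at rest, for half a second (skipped if that brick is absent) (horizontal distance between white_mid and pan_top below 0.015 m and contact force between brick_white and pan above 1.2 N and contact force between the fingers and brick_white below 0.1 N and linear speed of brick_white below 0.02 m/s and horizontal distance between each of red_mid, yellow_mid and white_mid above 0.05 m), for 0.5 s.
4. the brick with the red band rests alone on the pan, its middle within 15 mm of the pan's centre, let go and at rest, for half a second (skipped if that brick is absent) (horizontal distance between red_mid and pan_top below 0.015 m and contact force between brick_red and pan above 1.2 N and contact force between the fingers and brick_red below 0.1 N and linear speed of brick_red below 0.02 m/s and horizontal distance between each of white_mid, yellow_mid and red_mid above 0.05 m), for 0.5 s.
5. the brick with the yellow band rests alone on the pan, its middle within 15 mm of the pan's centre, let go and at rest, for half a second (skipped if that brick is absent) (horizontal distance between yellow_mid and pan_top below 0.015 m and contact force between brick_yellow and pan above 1.2 N and contact force between the fingers and brick_yellow below 0.1 N and linear speed of brick_yellow below 0.02 m/s and horizontal distance between each of white_mid, red_mid and yellow_mid above 0.05 m), for 0.5 s.
6. all the bricks lie in the tote, let go, before it enters the bay (tote's middle still more than 120 mm short of its place in the bay) (x of white_mid in the frame of tote between -0.055 and 0.055 m and y of white_mid in the frame of tote between -0.115 and 0.115 m and z of white_mid in the frame of tote between 0.01 and 0.075 m and contact force between the fingers and brick_white below 0.1 N and x of red_mid in the frame of tote between -0.055 and 0.055 m and y of red_mid in the frame of tote between -0.115 and 0.115 m and z of red_mid in the frame of tote between 0.01 and 0.075 m and contact force between the fingers and brick_red below 0.1 N and x of yellow_mid in the frame of tote between -0.055 and 0.055 m and y of yellow_mid in the frame of tote between -0.115 and 0.115 m and z of yellow_mid in the frame of tote between 0.01 and 0.075 m and contact force between the fingers and brick_yellow below 0.1 N and y of tote in the frame of bay below -0.12 m), for 0.2 s.
At the end, for the whole second after the job is handed in: Every brick present lies inside the tote (middle within its walls, no higher than 75 mm above its underside), let go and at rest; the tote stands level on the rollers within 12 mm of the end stop, at rest; the check weight is on its pad, its middle within 30 mm of the pad's centre (x of white_mid in the frame of tote between -0.055 and 0.055 m and y of white_mid in the frame of tote between -0.115 and 0.115 m and z of white_mid in the frame of tote between 0.01 and 0.075 m and contact force between the fingers and brick_white below 0.1 N and x of red_mid in the frame of tote between -0.055 and 0.055 m and y of red_mid in the frame of tote between -0.115 and 0.115 m and z of red_mid in the frame of tote between 0.01 and 0.075 m and contact force between the fingers and brick_red below 0.1 N and x of yellow_mid in the frame of tote between -0.055 and 0.055 m and y of yellow_mid in the frame of tote between -0.115 and 0.115 m and z of yellow_mid in the frame of tote between 0.01 and 0.075 m and contact force between the fingers and brick_yellow below 0.1 N and linear speed of each of brick_white, brick_red, brick_yellow, tote, weight below 0.02 m/s and y of tote in the frame of bay above -0.012 m and z of tote in the frame of bay below 0.012 m and x of tote in the frame of bay between -0.015 and 0.015 m and angle between tote's own z axis and vertical below 0.1 rad and horizontal distance between weight_mid and pad below 0.03 m and height (world z) of weight_mid below 0.05 m); the robot touches nothing.
It fails at once if the tote is lifted more than 30 mm off the rollers (z of tote in the frame of conveyor above 0.09 m).
It fails at once if a bystander is shifted more than 50 mm (distance of any of cake_stack, tin, mug, tickets, brush, pick, tape from where it was at the start of the episode above 0.05 m).
Of brick_white, brick_red, brick_yellow only 2 to 3 are there at a start; the rules pass over those that are not, and their reading is None.
At some moment in a run one of weight, brick_white, brick_red, brick_yellow may be knocked a few centimetres aside while the robot is not near it.
Once in a run the grip may slacken for a moment while it holds something.
It also fails if it takes over 210 s, if anything falls off the work surface, if the arm or the gripper's body presses on something with over 40 N, if the wrist force passes 120 N, or if a joint passes its speed limit or range.

### The arm

A 6-joint arm with a two-finger parallel gripper is mounted at the origin on the work surface. World frame = base frame: x ahead of the robot, y to its left, z up, the work surface at z = 0. Lengths are in mm, angles in rad, forces in N, time in s.
With the tool pointing down it reaches from about 400 to 925 mm from the base axis. Payload 12.5 kg.
Tool frame: the origin (TCP) lies midway between the tips of the shut fingers; the grasp point (between the pads) lies 19 mm behind it; z points along the fingers, y is the line along which they close (so a half turn about z gives the same grasp; the last joint's range is limited). The gripper opens to 95 mm and grips with 3 to 60 N. Pads are 20 mm wide; open, the fingers measure 119 mm over their backs; the gripper's body (75 mm by 180 mm) begins 59 mm behind the grasp point.
Start: joints at [-1.257, 0.491, 1.559, -0, 1.092, -0.106], TCP at [254.76, -570.74, 214.661] pointing down, gripper open.
Joint ranges: [-3.1, 3.1], [-0.84, 2.19], [0.05, 2.79], [-1.13, 4.28], [0.06, 2.93], [-2.69, 2.69]. Speed limits (rad/s): [2.22, 2.22, 2.79, 3.14, 3.14, 3.14].

### API

Orientations are given as [roll, pitch, yaw] about the fixed x, y, z axes, in that order (R = Rz(yaw) Ry(pitch) Rx(roll)).
In Python, from cell import env gives the robot as it stands.
- The arm moves only by the tool carry_out, never from a script. Its argument "series" is a list of rows, each a list of 4 numbers: the shift along the world's x, y, z normalised to -1 to 1, where 1 is 5 cm, then the turn about the world's z normalised to -1 to 1, where 1 is 6 degrees. In form: [[x, y, z, turn], ...]. A call has exactly 5 rows; each row shifts and turns the commanded pose from where the row before left it; what a row does not reach is not made up. A row lasts 1/10 s, in which the tool goes at most 50 mm and 8.59 degrees, less where a joint would pass 70% of its speed; a pose out of reach is approached as far as the arm can. A call with a number of a shift or a turn outside -1 to 1 is refused whole. A call with a gripper value outside its range is refused whole. "fingers" is the closure, from -1 (fully open) to 1 (shut), set as the call begins (left out, the last holds). The fingers move at their own pace and stop on an object; the grip force is fixed at half the most. Time passes only in rows, so rows that do not move let the fingers close, or fill a call up. It gives the time, the measured TCP pose, the force, the opening and the grip force at its end, in the units of the state.
- env.state(): the state, without advancing time (a new reading comes with each control period).
- env.read_camera(name): name is "scene" or "top" or "wrist"; returns the picture (400x640x3 uint8, red, green, blue); there is no depth.
- env.calibration(name): a dict with "K" (3x3 intrinsics, pixels), "pose" (4x4, takes a point from camera to world coordinates). Camera axes: x right, y down, z forward; pixel columns grow to the right and rows downward; lengths in mm; the calibration is good to about 2 mm. The wrist camera is an equidistant fisheye: a pixel r from the principal point sees the ray r / f radians off the axis. A picture is of the moment at which its call begins: read the wrist's pose just before it. calibration takes no time and is no camera call; for the wrist camera it gives the pose at the moment of the call.
- env.job_done(): hands the job in; it is judged then, once.
Trained networks look in the newest picture that a camera, given by its name, has taken for a name from the list of things; names that differ only in an ending like _2 or _b are one class to them, and where a whole thing is asked for, a point or a joint stands for the part that bears it (a point fixed in the world has none). Each returns a list of dicts, best first, with "conf" (0 to 1); they miss things now and then, are a little off and sometimes report something else, mostly with a low value. They report only what shows in the picture. A call takes as long as a camera call.
- env.look_for(camera, label): "position" ([row, column] as shares, 0 to 1, of the picture: columns of its width, rows of its height, amid what is visible of it).
The state is a dict: "t": time; "joints": joint angles; "qvel": joint speeds; "tau": joint torques, N m; "eef_pos": TCP position; "tcp_rot": TCP orientation; "ft_force": force on the tool from outside, world axes, zero at the start; "moment": the same for the moment, N m; "opening": opening from 0.0 (shut) to 1.0 (fully open); "grip_force": force on a finger pad.
Only numpy, scipy, OpenCV 4.12 (cv2) and the standard library are available. Lean on these libraries where they do the work, as an engineer would, in place of code of your own. Each camera call takes 0.05 s, during which the arm holds its last target. There are 200 camera calls.

## Working session

There is one attempt and no reset: what is moved stays moved. The work goes in short steps, Python scripts to look and compute and a tool call to move; the robot and the scene stay as the last step left them, time stands still between calls to the robot, and variables do not carry over. Pictures are saved under pics/ and viewed, at most 14 in all, crops included, and the job is handed in when it is done.

Besides the shell and the picture viewer there is one more tool, called by a JSON object that holds its "api" and its "payload", one argument or row to a line. carry_out: Moves the arm, as the interface text tells. Its arguments: {"type":"object","properties":{"series":{"type":"array","items":{"type":"array","items":{"type":"number","minimum":-1,"maximum":1}}},"fingers":{"type":"number"}},"required":["series"]}

```bash
ls; mkdir -p pics; cat > h.py <<'E'
import numpy as np, cv2
from cell import env
def pix2w(cam,px,z,cal=None):
    c=cal or env.calibration(cam);K=np.array(c["K"]);P=np.array(c["pose"])
    u=(px[0]-K[0,2])/K[0,0];v=(px[1]-K[1,2])/K[1,1]
    if cam=="wrist":
        r=np.hypot(u,v);s=np.sin(r)/r if r>1e-9 else 1
        d=np.array([u*s,v*s,np.cos(r)])
    else: d=np.array([u,v,1.])
    d=P[:3,:3]@d;o=P[:3,3]
    return o+d*(z-o[2])/d[2]
def snap(cam,f=None):
    c=env.calibration(cam);im=env.read_camera(cam)
    if f: cv2.imwrite("pics/"+f,im[:,:,::-1])
    return im,c
def find(cam,label,z,c,n=2):
    return [(np.round(pix2w(cam,(d["position"][1]*640,d["position"][0]*400),z,c),0)[:2].tolist(),round(d["conf"],2),[int(d["position"][1]*640),int(d["position"][0]*400)]) for d in env.look_for(cam,label)[:n]]
E
python3 - <<'E'
from h import *
s=env.state();print(s)
im,c=snap("top","top0.png");snap("scene","scene0.png")
print(np.array(c["pose"]).round(2))
for l,z in [("weight_mid",30),("pad",5),("balance",48),("pan",80),("conveyor",60),("tote",60),("white_mid",36),("red_mid",36),("yellow_mid",36)]:
    print(l,find("top",l,z,c))
E
```

```text
pics
{'t': 0.0, 'joints': array([-1.25665203e+00,  4.91575480e-01,  1.55946548e+00,  2.03306366e-05,
        1.09165299e+00, -1.05594982e-01]), 'qvel': array([ 2.02880255e-04, -8.05075798e-04, -1.38509323e-03,  1.02368886e-03,
        7.12921875e-05,  9.80755417e-04]), 'tau': array([ 1.35506518e-03, -6.12646079e+01, -2.58183628e+01,  6.92707859e-02,
        4.80616477e-02, -8.45366981e-05]), 'eef_pos': array([ 254.65548894, -570.50635426,  214.04632564]), 'tcp_rot': array([-3.14049940e+00, -1.34005354e-04,  4.19729820e-01]), 'ft_force': array([0.13661598, 0.31809525, 0.77489089]), 'moment': array([ 0.0237767 , -0.02230519,  0.01361719]), 'grip_force': 0.0, 'opening': 0.9970442389654243}
[[ 1.00000e-02 -1.00000e+00  9.00000e-02  3.70990e+02]
 [-1.00000e+00 -1.00000e-02  1.00000e-02 -3.74500e+01]
 [-1.00000e-02 -9.00000e-02 -1.00000e+00  1.36331e+03]
 [ 0.00000e+00  0.00000e+00  0.00000e+00  1.00000e+00]]
weight_mid [([384.0, 272.0], 0.51, [217, 231])]
pad [([427.0, 255.0], 0.76, [224, 218]), ([386.0, 278.0], 0.72, [217, 230])]
balance [([419.0, 91.0], 0.71, [273, 220]), ([524.0, 329.0], 0.55, [199, 187])]
pan [([431.0, 90.0], 0.95, [272, 215])]
conveyor [([642.0, 209.0], 0.66, [236, 149])]
tote [([652.0, -88.0], 0.87, [330, 147])]
white_mid [([441.0, -145.0], 0.7, [347, 213])]
red_mid []
yellow_mid [([453.0, -253.0], 0.82, [381, 210])]
```

```bash
python3 - <<'E'
import cv2
a=cv2.imread("pics/top0.png");cv2.imwrite("pics/t0c.png",cv2.resize(a[80:290,130:450],(800,525),interpolation=cv2.INTER_CUBIC))
E
```

```text
(no output)
```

View pics/t0c.png

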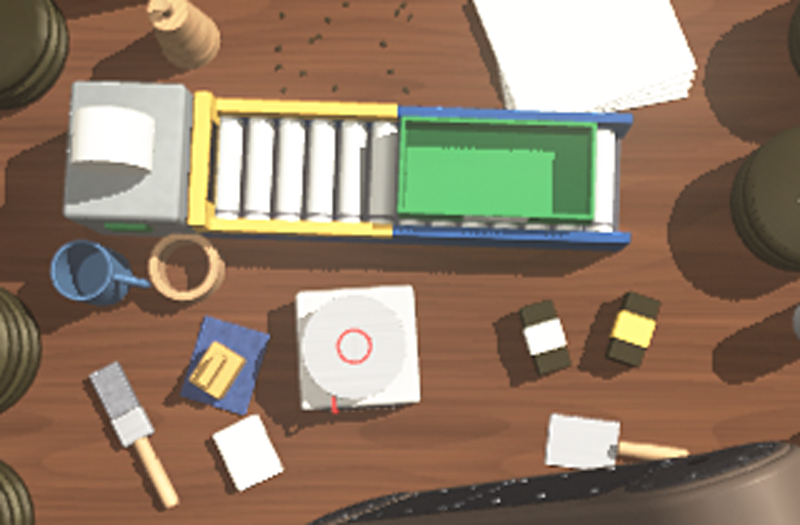

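View pics/scene0.png

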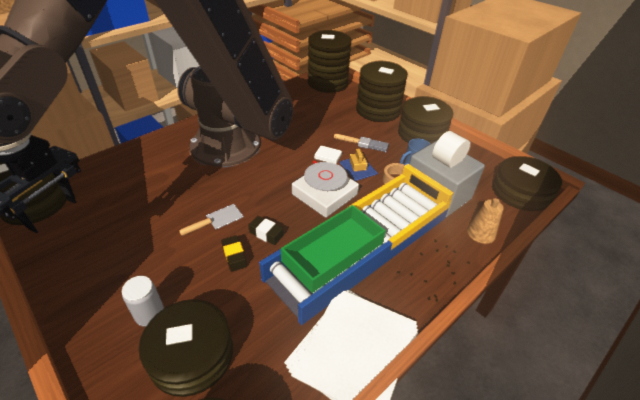

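The top crop shows the brass weight on its pad at (218,370), the pan ring at (353,346), the white brick at (545,337), the yellow brick at (633,328) and the tote at about (497,168). I can't see a red brick, and the scene picture confirms this. Next I'll move over to the weight.

{"api": "carry_out", "payload": {
  "series": [
    [0.5,0.45,0.4,0],
    [0.5,0.45,0.4,0],
    [0.5,0.45,0.4,0],
    [0.5,0.45,0.3,0],
    [0.5,0.45,0,0]
  ],
  "fingers": -1
}}

```text
t: 1.05
eef_pos: [381.0, -457.8, 292.0]
tcp_rot: [3.138, -0.001, 0.42]
ft_force: [0.8, 0.1, 0.3]
opening: 0.999
grip_force: 0.0
```

{"api": "carry_out", "payload": {
  "series": [
    [0.5,0.5,0,0],
    [0.5,0.5,0,0],
    [0.5,0.6,0,0],
    [0.3,0.8,0,0],
    [0.2,0.8,0,0]
  ]
}}

```text
t: 1.55
eef_pos: [480.5, -296.8, 289.4]
tcp_rot: [-3.142, -0.0, 0.42]
ft_force: [0.6, -0.0, 0.2]
opening: 1.001
grip_force: 0.0
```

{"api": "carry_out", "payload": {
  "series": [
    [0.2,0.8,0,-0.8],
    [0.1,0.8,0,-0.8],
    [0,0.8,0,-0.8],
    [0,0.8,0,-0.8],
    [0,0.8,0,-0.8]
  ]
}}

```text
t: 2.05
eef_pos: [494.5, -96.7, 289.8]
tcp_rot: [3.141, -0.0, -0.003]
ft_force: [0.6, -0.0, 0.1]
opening: 1.001
grip_force: 0.0
```

{"api": "carry_out", "payload": {
  "series": [
    [0,0.8,0,-0.8],
    [0,0.8,0,-0.8],
    [-0.2,0.8,0,-0.8],
    [-0.3,0.8,0,-0.8],
    [-0.4,0.8,0,-0.8]
  ]
}}

```text
t: 2.55
eef_pos: [449.3, 103.2, 289.7]
tcp_rot: [-3.141, -0.0, -0.422]
ft_force: [0.3, 0.1, -0.2]
opening: 0.999
grip_force: 0.0
```

{"api": "carry_out", "payload": {
  "series": [
    [-0.1,0.6,0,0],
    [-0.1,0.6,0,0],
    [-0.1,0.6,0,0],
    [0,0,0,0],
    [0,0,0,0]
  ]
}}

```text
t: 3.05
eef_pos: [434.6, 192.1, 289.7]
tcp_rot: [3.141, -0.0, -0.416]
ft_force: [0.5, -0.5, -0.7]
opening: 0.999
grip_force: 0.0
```

```bash
python3 - <<'E'
from h import *
im,c=snap("wrist","w0.png")
print(np.array(c["pose"]).round(2),np.array(c["K"]).round(1))
for l,z in [("weight_mid",30),("pad",5),("pan",80)]:
    print(l,find("wrist",l,z,c))
im,c=snap("top")
for l in ["red_mid","white_mid","yellow_mid"]: print(l,find("top",l,36,c))
cv2.imwrite("pics/t1.png",cv2.resize(im[80:330,130:450,::-1],(768,600),interpolation=cv2.INTER_CUBIC))
E
```

```text
[[-4.0000e-01 -8.8000e-01 -2.4000e-01  5.0121e+02]
 [-9.1000e-01  3.9000e-01  1.1000e-01  1.6205e+02]
 [-0.0000e+00  2.6000e-01 -9.7000e-01  4.5939e+02]
 [ 0.0000e+00  0.0000e+00  0.0000e+00  1.0000e+00]] [[309.7   0.  319.3]
 [  0.  309.7 200.7]
 [  0.    0.    1. ]]
weight_mid [([395.0, 276.0], 0.65, [277, 218])]
pad [([418.0, 253.0], 0.58, [286, 194])]
pan [([428.0, 101.0], 0.62, [388, 154])]
red_mid [([649.0, 206.0], 0.3, [239, 149])]
white_mid [([441.0, -148.0], 0.58, [348, 214]), ([465.0, -519.0], 0.52, [465, 207])]
yellow_mid [([454.0, -264.0], 0.88, [385, 210])]
```

View pics/w0.png

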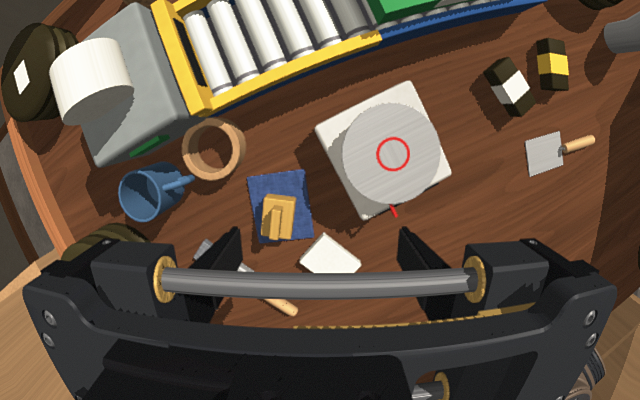

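View pics/t1.png

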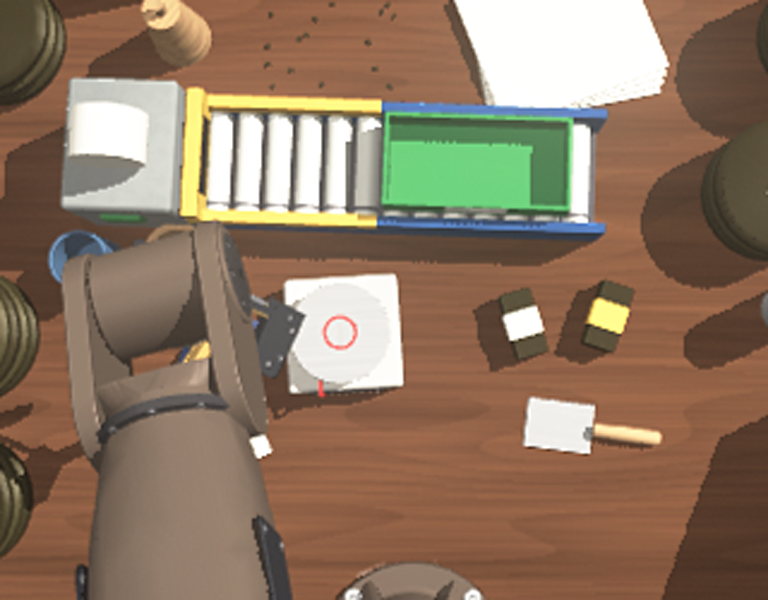

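The wrist view shows the weight at (277,218) with its fin, the blue pad around (283,208) and the pan ring at (393,154). The top view shows only the white and yellow bricks, so the red one is absent. I'll zoom in on the weight.

```bash
python3 - <<'E'
from h import *
a=cv2.imread("pics/w0.png");cv2.imwrite("pics/w0c.png",cv2.resize(a[160:250,230:340],(792,648),interpolation=cv2.INTER_CUBIC)[:600])
# blue pad / brass masks
hs=cv2.cvtColor(a,cv2.COLOR_BGR2HSV)
c=env.calibration("wrist")
m=cv2.inRange(hs,(105,90,40),(125,255,200));m[:, :240]=0;m[:,330:]=0;m[:160]=0;m[250:]=0
p=cv2.findNonZero(m);r=cv2.minAreaRect(p);B=cv2.boxPoints(r);print("pad",B.round(),[pix2w("wrist",b,5,c)[:2].round() for b in B])
# red ring
r1=cv2.inRange(hs,(0,120,100),(8,255,255))|cv2.inRange(hs,(172,120,100),(180,255,255));r1[:, :360]=0;r1[:,425:]=0;r1[:130]=0;r1[180:]=0
q=cv2.findNonZero(r1);e=cv2.fitEllipse(q);print("ring",e, pix2w("wrist",e[0],80,c))
t=cv2.cvtColor(cv2.imread("pics/top0.png"),cv2.COLOR_BGR2HSV);ct=env.calibration("top")
r1=cv2.inRange(t,(0,80,100),(8,255,255))|cv2.inRange(t,(172,80,100),(180,255,255));m=np.zeros_like(r1);m[208:230,260:282]=r1[208:230,260:282]
e=cv2.fitEllipse(cv2.findNonZero(m));print("ring top",e[0],pix2w("top",e[0],80,ct))
E
```

```text
pad [[247. 177.]
 [304. 168.]
 [314. 237.]
 [257. 245.]] [array([469., 297.]), array([444., 212.]), array([340., 243.]), array([363., 334.])]
ring ((392.6754455566406, 153.72348022460938), (31.2226505279541, 31.745830535888672), 18.80137825012207) [426.23371362  94.26503292  80.        ]
ring top (271.23736572265625, 218.1725311279297) [424.39959551  94.71236511  80.        ]
```

View pics/w0c.png

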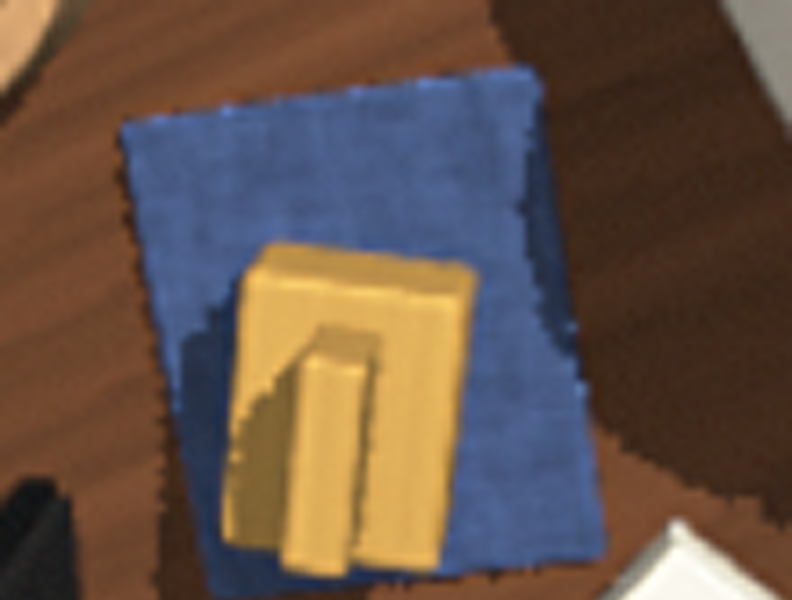

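```bash
python3 - <<'E'
from h import *
c=env.calibration("wrist")
def f(P,z):
    W=np.array([pix2w("wrist",(230+x/7.2,160+y/7.2),z,c)[:2] for x,y in P]);a=(W[0]+W[1]-W[2]-W[3])/2
    print(W.round(),W.mean(0).round(1),np.degrees(np.arctan2(a[1],a[0])).round(1),np.linalg.norm(a))
f([(315,350),(368,358),(348,575),(283,568)],61)
f([(250,268),(474,290),(440,570),(222,545)],35)
# bricks from top camera
t=cv2.cvtColor(cv2.imread("pics/top0.png"),cv2.COLOR_BGR2HSV);ct=env.calibration("top")
for n,(u,v) in dict(white=(348,214),yellow=(383,211)).items():
    s=t[v-25:v+25,u-17:u+17]
    band=cv2.inRange(s,(0,0,170),(180,70,255)) if n=="white" else cv2.inRange(s,(22,110,150),(35,255,255))
    dark=cv2.inRange(s,(0,0,0),(180,255,60))
    B=cv2.findNonZero(band);r=cv2.minAreaRect(B);ctr=np.array(r[0])+(u-17,v-25)
    print(n,pix2w("top",ctr,36,ct)[:2].round(1),[np.round(pix2w("top",b+(u-17,v-25),36,ct)[:2]) for b in cv2.boxPoints(r)])
print(env.state()["eef_pos"],env.state()["tcp_rot"])
E
```

```text
[[418. 266.]
 [413. 257.]
 [375. 280.]
 [381. 291.]] [396.8 273.6] -33.0 44.66127618802171
[[433. 277.]
 [411. 238.]
 [360. 270.]
 [383. 309.]] [396.9 273.6] -32.4 60.00389095266013
white [ 440.2 -144.6] [array([ 451., -117.]), array([ 465., -162.]), array([ 430., -173.]), array([ 416., -127.])]
yellow [ 450.7 -258.2] [array([ 442., -231.]), array([ 474., -242.]), array([ 459., -286.]), array([ 428., -275.])]
[434.91611432 191.31129692 289.65657525] [ 3.14151174e+00  8.60087400e-06 -4.18837620e-01]
```

The fin and the block agree: the weight is at (397, 273.6), yaw -32.5°. The pan centre is (425, 94.5) and the pad centre (404, 271).

{"api": "carry_out", "payload": {
  "series": [
    [-0.15,0.33,-0.5,-0.28],
    [-0.15,0.33,-0.5,-0.28],
    [-0.15,0.33,-0.5,-0.28],
    [-0.15,0.33,-0.5,-0.28],
    [-0.15,0.33,-0.5,-0.28]
  ]
}}

```text
t: 3.95
eef_pos: [397.1, 274.7, 163.8]
tcp_rot: [-3.141, -0.0, -0.566]
ft_force: [0.4, -0.0, -0.6]
opening: 0.997
grip_force: 0.0
```

{"api": "carry_out", "payload": {
  "series": [
    [0,0,-0.7,0],
    [0,0,-0.5,0],
    [0,0,0,0],
    [0,0,0,0],
    [0,0,0,0]
  ]
}}

```text
t: 4.45
eef_pos: [398.0, 274.4, 105.9]
tcp_rot: [-3.14, -0.001, -0.565]
ft_force: [0.2, 0.1, -0.4]
opening: 0.999
grip_force: 0.0
```

```bash
python3 - <<'E'
from h import *
s=env.state();print(s["eef_pos"],np.degrees(s["tcp_rot"]))
im,c=snap("wrist","w1.png");a=im[:,:,::-1]
cv2.imwrite("pics/w1c.png",cv2.resize(a[160:360,200:440],(720,600),interpolation=cv2.INTER_CUBIC))
E
```

```text
[397.98261687 274.44178793 105.94890528] [-1.79905666e+02 -5.78737892e-02 -3.23673107e+01]
```

View pics/w1c.png

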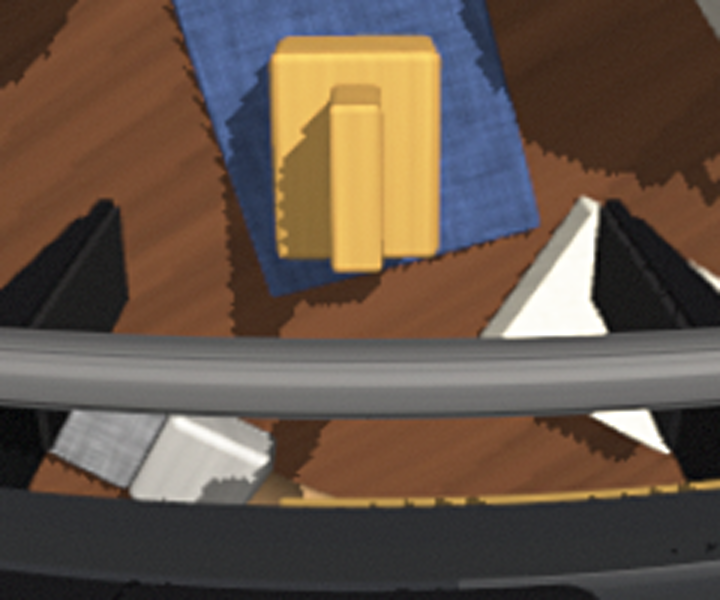

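The fin is centred and aligned between the fingers at (355,190) in the crop, and the brush and tickets are clear of them. I'll descend and grip.

{"api": "carry_out", "payload": {
  "series": [
    [0,0,-0.5,0],
    [0,0,-0.5,0],
    [0,0,-0.36,0],
    [0,0,0,0],
    [0,0,0,0]
  ]
}}

```text
t: 5.0
eef_pos: [397.7, 274.4, 37.6]
tcp_rot: [-3.141, -0.0, -0.565]
ft_force: [0.1, 0.6, 0.9]
opening: 1.001
grip_force: 0.0
```

{"api": "carry_out", "payload": {
  "series": [
    [0,0,0,0],
    [0,0,0,0],
    [0,0,0,0],
    [0,0,0,0],
    [0,0,0,0]
  ],
  "fingers": 1
}}

```text
t: 5.5
eef_pos: [397.3, 274.3, 36.8]
tcp_rot: [-3.141, -0.0, -0.565]
ft_force: [0.3, -0.2, 0.6]
opening: 0.635
grip_force: 0.0
```

{"api": "carry_out", "payload": {
  "series": [
    [0,0,0,0],
    [0,0,0,0],
    [0,0,0,0],
    [0,0,0,0],
    [0,0,0,0]
  ]
}}

```text
t: 6.0
eef_pos: [397.3, 274.2, 36.6]
tcp_rot: [3.141, 0.0, -0.565]
ft_force: [0.7, 0.5, -0.5]
opening: 0.215
grip_force: 0.0
```

{"api": "carry_out", "payload": {
  "series": [
    [0,0,0,0],
    [0,0,0,0],
    [0,0,0,0],
    [0,0,0,0],
    [0,0,0,0]
  ]
}}

```text
t: 6.5
eef_pos: [397.6, 274.4, 36.7]
tcp_rot: [-3.141, -0.0, -0.565]
ft_force: [3.0, 2.2, -0.4]
opening: 0.134
grip_force: 30.0
```

{"api": "carry_out", "payload": {
  "series": [
    [0,0,0.2,0],
    [0,0,0.4,0],
    [0,0,0.6,0],
    [0,0,0.6,0],
    [0,0,0.4,0]
  ]
}}

```text
t: 7.0
eef_pos: [396.5, 273.9, 148.6]
tcp_rot: [3.141, 0.0, -0.564]
ft_force: [0.8, 0.4, -6.3]
opening: 0.136
grip_force: 30.0
```

{"api": "carry_out", "payload": {
  "series": [
    [0.06,-0.4,0,0],
    [0.1,-0.6,0,0],
    [0.12,-0.8,0,0],
    [0.12,-0.8,0,0],
    [0.1,-0.6,0,0]
  ]
}}

```text
t: 7.5
eef_pos: [421.1, 112.3, 146.8]
tcp_rot: [3.14, 0.002, -0.565]
ft_force: [-0.4, 0.3, -4.8]
opening: 0.13
grip_force: 30.0
```

{"api": "carry_out", "payload": {
  "series": [
    [0.07,-0.3,0,0],
    [0,-0.07,0,0],
    [0,0,0,0],
    [0,0,0,0],
    [0,0,0,0]
  ]
}}

```text
t: 8.0
eef_pos: [425.4, 96.5, 146.7]
tcp_rot: [3.141, 0.0, -0.563]
ft_force: [-0.7, -0.4, -5.7]
opening: 0.137
grip_force: 30.0
```

```bash
python3 - <<'E'
from h import *
s=env.state();print(s["eef_pos"],np.degrees(s["tcp_rot"]),s["grip_force"])
im,c=snap("wrist","w2.png");a=im[:,:,::-1]
hs=cv2.cvtColor(np.ascontiguousarray(a),cv2.COLOR_BGR2HSV)
r1=cv2.inRange(hs,(0,120,100),(8,255,255))|cv2.inRange(hs,(172,120,100),(180,255,255))
print([ (cv2.contourArea(k),cv2.boundingRect(k)) for k in cv2.findContours(r1,0,2)[0] if len(k)>8])
cv2.imwrite("pics/w2c.png",cv2.resize(a[160:360,200:440],(720,600),interpolation=cv2.INTER_CUBIC))
E
```

```text
[425.40304974  96.46279555 146.69092692] [ 1.79983113e+02  1.94360180e-02 -3.22811813e+01] 29.995310604572296
[(78.0, (305, 184, 31, 5))]
```

View pics/w2c.png

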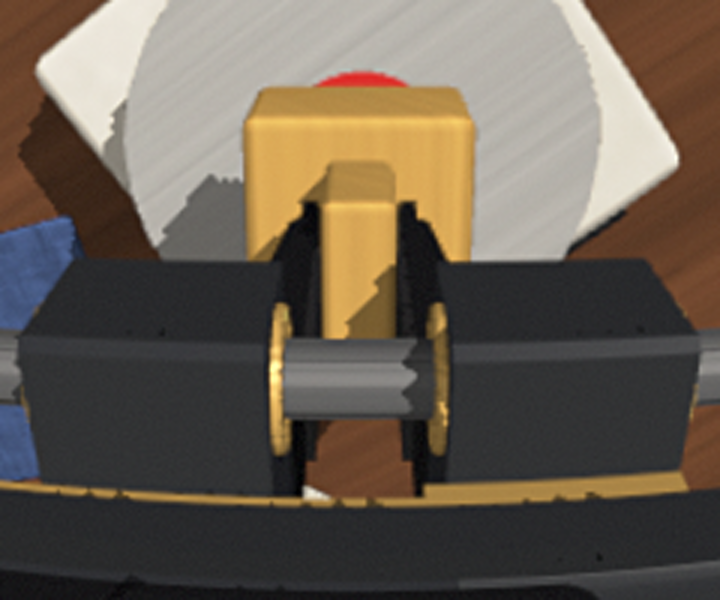

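The weight hangs level, with the ring centred right behind it at (363,80). I'll lower it slowly.

{"api": "carry_out", "payload": {
  "series": [
    [0,-0.03,-0.3,0],
    [0,0,-0.3,0],
    [0,0,-0.12,0],
    [0,0,-0.08,0],
    [0,0,-0.05,0]
  ]
}}

```text
t: 8.55
eef_pos: [425.6, 94.6, 104.2]
tcp_rot: [3.141, 0.0, -0.564]
ft_force: [-2.1, 1.6, -1.4]
opening: 0.133
grip_force: 30.0
```

{"api": "carry_out", "payload": {
  "series": [
    [0,0,0,0],
    [0,0,0,0],
    [0,0,0,0],
    [0,0,0,0],
    [0,0,0,0]
  ]
}}

```text
t: 9.05
eef_pos: [425.9, 94.3, 104.3]
tcp_rot: [-3.141, -0.0, -0.565]
ft_force: [-2.4, 3.1, -1.2]
opening: 0.136
grip_force: 30.0
```

{"api": "carry_out", "payload": {
  "series": [
    [0,0,0,0],
    [0,0,0,0],
    [0,0,0,0],
    [0,0,0,0],
    [0,0,0,0]
  ],
  "fingers": 0.1
}}

```text
t: 9.55
eef_pos: [425.8, 94.2, 104.2]
tcp_rot: [3.142, -0.0, -0.565]
ft_force: [-0.0, -0.1, -0.5]
opening: 0.44
grip_force: 0.0
```

{"api": "carry_out", "payload": {
  "series": [
    [0,0,0,0],
    [0,0,0,0],
    [0,0,0,0],
    [0,0,0,0],
    [0,0,0,0]
  ]
}}

```text
t: 10.05
eef_pos: [425.8, 94.3, 104.2]
tcp_rot: [3.142, -0.0, -0.565]
ft_force: [-0.6, -0.2, 0.2]
opening: 0.445
grip_force: 0.0
```

{"api": "carry_out", "payload": {
  "series": [
    [0,0,0,0],
    [0,0,0,0],
    [0,0,0,0],
    [0,0,0,0],
    [0,0,0,0]
  ]
}}

```text
t: 10.55
eef_pos: [425.8, 94.3, 104.2]
tcp_rot: [3.142, -0.0, -0.565]
ft_force: [0.2, -1.0, 0.2]
opening: 0.452
grip_force: 0.0
```

```bash
python3 - <<'E'
from h import *
s=env.state();print(s["eef_pos"],s["ft_force"],s["opening"])
im,c=snap("wrist","w3.png");a=im[:,:,::-1]
cv2.imwrite("pics/w3c.png",cv2.resize(a[160:360,200:440],(720,600),interpolation=cv2.INTER_CUBIC))
E
```

```text
[425.76020266  94.25763345 104.17331137] [ 0.20503512 -0.96728384  0.18396911] 0.45213470997089295
```

View pics/w3c.png

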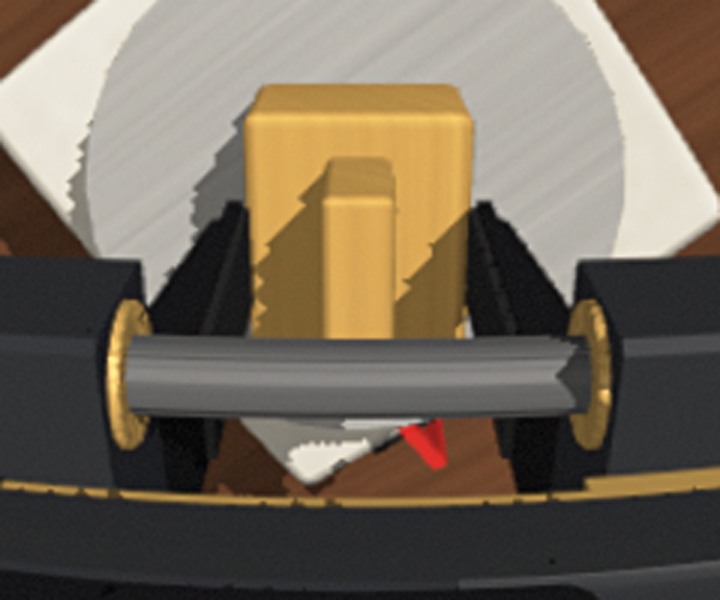

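The weight stands free on the pan with its fin between the open fingers. I'll regrip it and return it to the pad.

{"api": "carry_out", "payload": {
  "series": [
    [0,0,0,0],
    [0,0,0,0],
    [0,0,0,0],
    [0,0,0,0],
    [0,0,0,0]
  ],
  "fingers": 1
}}

```text
t: 11.1
eef_pos: [425.8, 94.3, 104.2]
tcp_rot: [3.142, 0.0, -0.565]
ft_force: [-0.1, 0.9, -0.1]
opening: 0.137
grip_force: 30.0
```

{"api": "carry_out", "payload": {
  "series": [
    [0,0,0,0],
    [0,0,0,0],
    [0,0,0.3,0],
    [0,0,0.4,0],
    [0,0,0.3,0]
  ]
}}

```text
t: 11.6
eef_pos: [425.3, 94.2, 154.5]
tcp_rot: [3.141, 0.001, -0.565]
ft_force: [0.2, -0.1, -5.5]
opening: 0.131
grip_force: 30.0
```

{"api": "carry_out", "payload": {
  "series": [
    [-0.05,0.4,0,0],
    [-0.08,0.7,0,0],
    [-0.1,0.8,0,0],
    [-0.1,0.8,0,0],
    [-0.08,0.6,0,0]
  ]
}}

```text
t: 12.1
eef_pos: [404.7, 261.2, 154.1]
tcp_rot: [3.141, 0.0, -0.564]
ft_force: [0.6, -0.8, -0.0]
opening: 0.021
grip_force: 0.0
```

{"api": "carry_out", "payload": {
  "series": [
    [-0.04,0.25,0,0],
    [0,0,-0.6,0],
    [0,0,-0.6,0],
    [0,0,-0.5,0],
    [0,0,0,0]
  ]
}}

```text
t: 12.6
eef_pos: [402.1, 270.6, 66.9]
tcp_rot: [3.137, 0.003, -0.565]
ft_force: [0.1, -0.5, 0.3]
opening: 0.006
grip_force: 0.0
```

The grip slackened in transit and the weight dropped. I'll lift and look.

{"api": "carry_out", "payload": {
  "series": [
    [0,0,0.8,0],
    [0.2,-0.2,0.8,0],
    [0.2,-0.2,0.8,0],
    [0.2,-0.2,0.8,0],
    [0,0,0.8,0]
  ],
  "fingers": -1
}}

```text
t: 13.1
eef_pos: [433.8, 240.3, 272.5]
tcp_rot: [-3.141, -0.001, -0.566]
ft_force: [0.4, 0.7, 0.6]
opening: 0.368
grip_force: 0.0
```

```bash
python3 - <<'E'
from h import *
s=env.state();print(s["eef_pos"])
im,c=snap("wrist","w4.png");np.save("c4.npy",c)
for l,z in [("weight_mid",30),("pad",5),("pan",80)]:
    print(l,find("wrist",l,z,c))
E
```

```text
[433.75858096 240.28212647 272.52059711]
weight_mid [([410.0, 272.0], 0.63, [309, 200]), ([241.0, 332.0], 0.16, [336, 306])]
pad [([387.0, 253.0], 0.71, [329, 201])]
pan [([429.0, 97.0], 0.98, [422, 122]), ([452.0, -90.0], 0.27, [519, 44])]
```

View pics/w4.png

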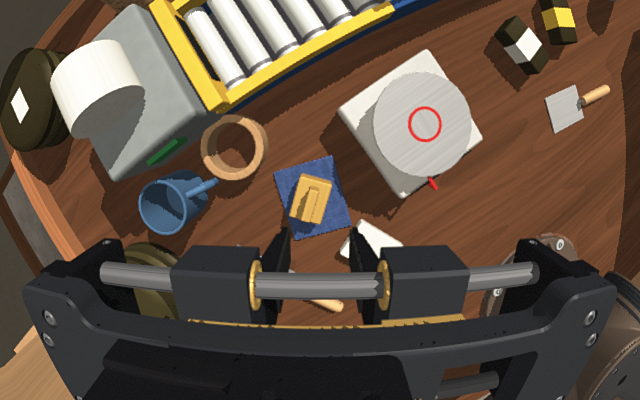

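Luckily the weight stands upright on the pad at (311,200). I'll measure its offset from the pad centre and locate the white brick.

```bash
python3 - <<'E'
from h import *
c=np.load("c4.npy",allow_pickle=True).item();a=cv2.imread("pics/w4.png");hs=cv2.cvtColor(a,cv2.COLOR_BGR2HSV)
def rect(m,box,z,n):
    q=np.zeros_like(m);x0,y0,x1,y1=box;q[y0:y1,x0:x1]=m[y0:y1,x0:x1]
    r=cv2.minAreaRect(cv2.findNonZero(cv2.morphologyEx(q,cv2.MORPH_OPEN,np.ones((2,2)))));W=np.array([pix2w("wrist",b,z,c)[:2] for b in cv2.boxPoints(r)])
    print(n,W.round().tolist(),W.mean(0).round(1))
rect(cv2.inRange(hs,(105,90,40),(125,255,200)),(265,145,360,240),5,"pad")
rect(cv2.inRange(hs,(15,110,100),(28,255,255)),(280,160,345,235),35,"weight")
rect(cv2.inRange(hs,(0,0,150),(180,60,255)),(505,25,545,65),36,"white")
cv2.imwrite("pics/w4c.png",np.hstack([cv2.resize(a[140:250,260:370],(396,396),interpolation=cv2.INTER_CUBIC),cv2.resize(a[0:100,480:580],(396,396),interpolation=cv2.INTER_CUBIC)]))
E
```

```text
pad [[467.0, 297.0], [442.0, 213.0], [337.0, 242.0], [361.0, 332.0]] [401.8 271.1]
weight [[406.0, 308.0], [448.0, 259.0], [414.0, 230.0], [371.0, 279.0]] [409.6 269.1]
white [[456.0, -117.0], [462.0, -163.0], [422.0, -176.0], [417.0, -129.0]] [ 439.2 -146.1]
```

View pics/w4c.png

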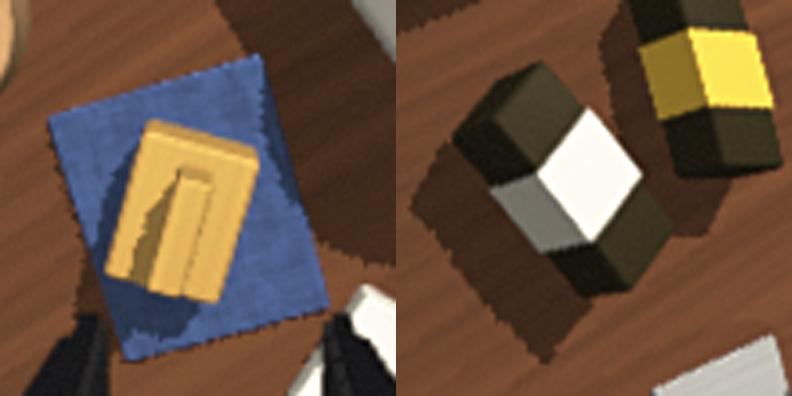

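{"api": "carry_out", "payload": {
  "series": [
    [0.02,-0.77,0,0.77],
    [0.02,-0.77,0,0.77],
    [0.02,-0.77,0,0.77],
    [0.02,-0.77,0,0.77],
    [0.02,-0.77,0,0.77]
  ],
  "fingers": -1
}}

```text
t: 13.8
eef_pos: [437.3, 47.8, 268.3]
tcp_rot: [3.141, 0.002, -0.158]
ft_force: [0.6, -0.4, 0.9]
opening: 0.953
grip_force: 0.0
```

{"api": "carry_out", "payload": {
  "series": [
    [0,-0.77,-0.3,0.77],
    [0,-0.77,-0.3,0.77],
    [0,-0.77,-0.3,0.77],
    [0,-0.77,-0.3,0.77],
    [0,-0.77,-0.3,0.77]
  ]
}}

```text
t: 14.3
eef_pos: [437.2, -144.5, 192.8]
tcp_rot: [-3.14, 0.002, 0.245]
ft_force: [1.5, 0.3, -0.5]
opening: 1.002
grip_force: 0.0
```

{"api": "carry_out", "payload": {
  "series": [
    [0,0,-0.5,0],
    [0,0,0,0],
    [0,0,0,0],
    [0,0,0,0],
    [0,0,0,0]
  ]
}}

```text
t: 14.8
eef_pos: [438.6, -142.7, 170.1]
tcp_rot: [3.141, -0.001, 0.243]
ft_force: [-0.4, 0.7, 0.1]
opening: 0.998
grip_force: 0.0
```

```bash
cat >> h.py <<'E'
def brick(name):
    """white band top-face rectangle from wrist picture; the brick's long side is across the band's edges"""
    s=env.state();im,c=snap("wrist");hs=cv2.cvtColor(im,cv2.COLOR_RGB2HSV)
    d=env.look_for("wrist",name+"_mid");print([(round(k["conf"],2),np.round(k["position"],3)) for k in d[:2]])
    v,u=np.array(d[0]["position"])*(400,640)
    m=cv2.inRange(hs,(0,0,185),(180,60,255)) if name=="white" else cv2.inRange(hs,(20,110,215),(36,255,255))
    n,L,st,ce=cv2.connectedComponentsWithStats(m)
    k=min((i for i in range(1,n) if st[i,4]>80),key=lambda i:np.hypot(*(ce[i]-(u,v))))
    P=cv2.findNonZero((L==k).astype(np.uint8))[:,0].astype(float)
    W=np.array([pix2w("wrist",p,36,c)[:2] for p in P]).astype(np.float32)
    r=cv2.minAreaRect(W);B=cv2.boxPoints(r);e=[(B[(i+1)%4]-B[i]) for i in range(2)]
    print("band",np.round(r[0],1),[(round(float(np.linalg.norm(x)),1),round(float(np.degrees(np.arctan2(x[1],x[0])))%180,1)) for x in e])
    print("tcp",s["eef_pos"].round(1),np.degrees(s["tcp_rot"][2]).round(1),s["opening"].round(2));return im
E
python3 - <<'E'
from h import *
im=brick("white");cv2.imwrite("pics/w5.png",im[:,:,::-1])
im,c=snap("top");print(find("top","yellow_mid",36,c))
E
```

```text
[(0.97, array([0.47 , 0.505]))]
band [ 441.7 -145.2] [(45.4, 107.2), (34.9, 17.2)]Traceback (most recent call last):
  File "<stdin>", line 2, in <module>
  File "h.py", line 30, in brick
    print("tcp",s["eef_pos"].round(1),np.degrees(s["tcp_rot"][2]).round(1),s["opening"].round(2));return im
                                                                           ^^^^^^^^^^^^^^^^^^
AttributeError: 'float' object has no attribute 'round'
```

```bash
sed -i 's/s\["opening"\].round(2)/round(s["opening"],2)/' h.py
```

{"api": "carry_out", "payload": {
  "series": [
    [0.06,-0.05,-0.5,0.55],
    [0,0,-0.8,0],
    [0,0,-0.8,0],
    [0,0,-0.5,0],
    [0,0,-0.3,0]
  ]
}}

```text
t: 15.4
eef_pos: [440.9, -145.3, 22.6]
tcp_rot: [-3.14, 0.001, 0.3]
ft_force: [0.7, 0.6, -0.6]
opening: 1.001
grip_force: 0.0
```

{"api": "carry_out", "payload": {
  "series": [
    [0,0,-0.2,0],
    [0,0,-0.1,0],
    [0,0,-0.04,0],
    [0,0,0,0],
    [0,0,0,0]
  ]
}}

```text
t: 15.9
eef_pos: [441.6, -145.9, 7.8]
tcp_rot: [3.141, -0.001, 0.299]
ft_force: [0.3, -0.4, -0.6]
opening: 0.998
grip_force: 0.0
```

{"api": "carry_out", "payload": {
  "series": [
    [0,0,0,0],
    [0,0,0,0],
    [0,0,0,0],
    [0,0,0,0],
    [0,0,0,0]
  ],
  "fingers": 1
}}

```text
t: 16.4
eef_pos: [441.3, -145.8, 7.2]
tcp_rot: [3.141, -0.0, 0.299]
ft_force: [0.2, -0.1, -0.2]
opening: 0.638
grip_force: 0.0
```

{"api": "carry_out", "payload": {
  "series": [
    [0,0,0,0],
    [0,0,0,0],
    [0,0,0,0],
    [0,0,0,0],
    [0,0,0,0]
  ]
}}

```text
t: 16.9
eef_pos: [441.2, -145.7, 7.1]
tcp_rot: [-3.142, 0.0, 0.299]
ft_force: [-0.6, 0.8, -0.3]
opening: 0.458
grip_force: 30.0
```

{"api": "carry_out", "payload": {
  "series": [
    [0,0,0.4,0],
    [0,0,0.6,0],
    [0,0,0.6,0],
    [0,0,0.5,0],
    [0,0,0.2,0]
  ]
}}

```text
t: 17.4
eef_pos: [441.7, -145.9, 123.9]
tcp_rot: [3.14, -0.002, 0.299]
ft_force: [0.9, 0.2, -3.4]
opening: 0.461
grip_force: 30.0
```

{"api": "carry_out", "payload": {
  "series": [
    [-0.02,0.4,0,0],
    [-0.04,0.7,0,0],
    [-0.05,0.8,0,0],
    [-0.05,0.8,0,0],
    [-0.05,0.8,0,0]
  ]
}}

```text
t: 17.9
eef_pos: [430.1, 30.7, 121.4]
tcp_rot: [-3.141, 0.001, 0.299]
ft_force: [-0.1, -0.9, -2.2]
opening: 0.459
grip_force: 30.0
```

{"api": "carry_out", "payload": {
  "series": [
    [-0.06,0.7,0,0],
    [-0.04,0.4,0,0],
    [-0.02,0.2,0,0],
    [0,0,0,0],
    [0,0,0,0]
  ]
}}

```text
t: 18.4
eef_pos: [424.8, 93.7, 121.8]
tcp_rot: [3.142, 0.001, 0.299]
ft_force: [0.4, -0.4, -3.1]
opening: 0.46
grip_force: 30.0
```

{"api": "carry_out", "payload": {
  "series": [
    [0,0,-0.3,0],
    [0,0,-0.25,0],
    [0,0,-0.13,0],
    [0,0,-0.1,0],
    [0,0,0,0]
  ]
}}

```text
t: 18.9
eef_pos: [424.9, 93.7, 82.9]
tcp_rot: [3.141, 0.0, 0.299]
ft_force: [-1.1, -1.5, -0.7]
opening: 0.464
grip_force: 30.0
```

{"api": "carry_out", "payload": {
  "series": [
    [0,0,0,0],
    [0,0,0,0],
    [0,0,0,0],
    [0,0,0,0],
    [0,0,0,0]
  ],
  "fingers": -0.5
}}

```text
t: 19.4
eef_pos: [424.8, 94.3, 83.3]
tcp_rot: [3.141, -0.0, 0.299]
ft_force: [1.2, 1.3, 1.3]
opening: 0.744
grip_force: 0.0
```

{"api": "carry_out", "payload": {
  "series": [
    [0,0,0,0],
    [0,0,0,0],
    [0,0,0,0],
    [0,0,0,0],
    [0,0,0,0]
  ]
}}

```text
t: 19.9
eef_pos: [424.7, 94.3, 83.1]
tcp_rot: [3.142, 0.0, 0.299]
ft_force: [-0.4, -0.1, -0.6]
opening: 0.753
grip_force: 0.0
```

{"api": "carry_out", "payload": {
  "series": [
    [0,0,0,0],
    [0,0,0,0],
    [0,0,0,0],
    [0,0,0,0],
    [0,0,0,0]
  ]
}}

```text
t: 20.4
eef_pos: [424.8, 94.3, 83.2]
tcp_rot: [3.141, 0.0, 0.299]
ft_force: [-0.0, 0.5, -0.4]
opening: 0.751
grip_force: 0.0
```

```bash
python3 - <<'E'
from h import *
# z of band top approx 75+36
s=env.state();im,c=snap("wrist","w6.png");a=im[:,:,::-1]
print(find("wrist","white_mid",111,c),s["eef_pos"])
cv2.imwrite("pics/w6c.png",cv2.resize(a[120:360,180:460],(700,600),interpolation=cv2.INTER_CUBIC))
im,c=snap("top","top2.png")
t=cv2.cvtColor(im,cv2.COLOR_RGB2HSV)
# tote green
m=cv2.inRange(t,(60,100,40),(85,255,255));n,L,st,ce=cv2.connectedComponentsWithStats(m);k=1+np.argmax(st[1:,4])
B=cv2.boxPoints(cv2.minAreaRect(cv2.findNonZero((L==k).astype(np.uint8))));print("tote rim",[pix2w("top",b,110,c)[:2].round(1).tolist() for b in B])
y=cv2.inRange(t,(22,110,120),(32,255,255));n,L,st,ce=cv2.connectedComponentsWithStats(y)
print([(st[i].tolist(),pix2w("top",ce[i],76,c)[:2].round()) for i in range(1,n) if st[i,4]>60])
E
```

```text
[([444.0, 100.0], 0.69, [319, 230])] [424.75936672  94.2624337   83.15922358]
tote rim [[586.2, 41.5], [707.3, 38.1], [698.8, -201.3], [578.0, -196.0]]
[([205, 117, 84, 57, 968], array([656., 214.]))]
```

View pics/w6c.png

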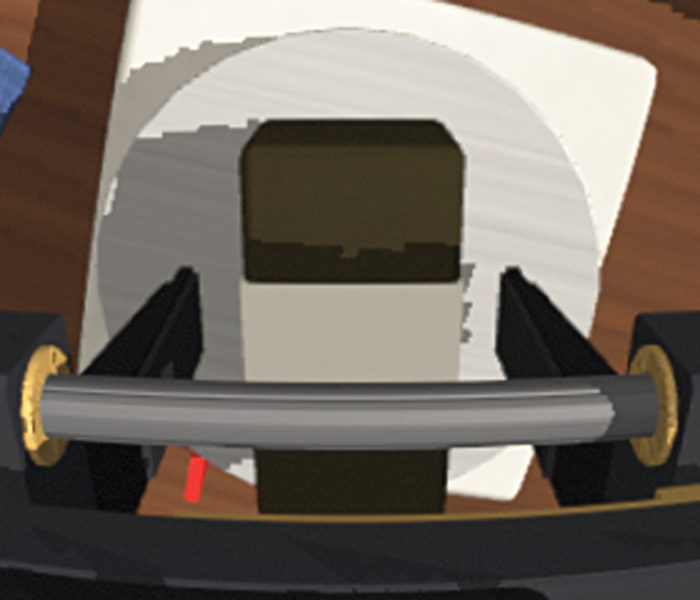

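White is centred and free on the pan. The tote rim centre is about (642.6, -79.4), yaw about -2°. I'll lay the bricks crosswise, so white goes to (644, -34).

{"api": "carry_out", "payload": {
  "series": [
    [0,0,0,0],
    [0,0,0,0],
    [0,0,0,0],
    [0,0,0,0],
    [0,0,0,0]
  ],
  "fingers": 1
}}

```text
t: 21.05
eef_pos: [424.8, 94.2, 83.2]
tcp_rot: [3.141, 0.0, 0.299]
ft_force: [1.0, -1.3, -0.5]
opening: 0.457
grip_force: 30.0
```

{"api": "carry_out", "payload": {
  "series": [
    [0,0,0,0],
    [0,0,0.3,0],
    [0,0,0.5,0],
    [0,0,0.5,0],
    [0,0,0.3,0]
  ]
}}

```text
t: 21.55
eef_pos: [424.8, 94.3, 164.4]
tcp_rot: [3.141, -0.001, 0.299]
ft_force: [0.0, -0.9, -4.3]
opening: 0.463
grip_force: 30.0
```

{"api": "carry_out", "payload": {
  "series": [
    [0.4,-0.2,0,-0.3],
    [0.6,-0.35,0,-0.6],
    [0.7,-0.4,0,-0.6],
    [0.7,-0.4,0,-0.6],
    [0.7,-0.4,0,-0.6]
  ]
}}

```text
t: 22.05
eef_pos: [580.6, 5.9, 162.7]
tcp_rot: [-3.141, 0.001, 0.014]
ft_force: [0.5, -0.3, -3.9]
opening: 0.462
grip_force: 30.0
```

{"api": "carry_out", "payload": {
  "series": [
    [0.7,-0.4,0,-0.5],
    [0.4,-0.3,0,0],
    [0.18,-0.12,0,0],
    [0,0,0,0],
    [0,0,0,0]
  ]
}}

```text
t: 22.55
eef_pos: [642.6, -33.5, 162.7]
tcp_rot: [-3.141, 0.002, -0.035]
ft_force: [-0.1, 0.7, -2.7]
opening: 0.464
grip_force: 30.0
```

```bash
python3 - <<'E'
from h import *
s=env.state();im,c=snap("wrist","w7.png");a=im[:,:,::-1]
print(s["eef_pos"],s["opening"],s["ft_force"])
cv2.imwrite("pics/w7c.png",a)
im,c=snap("top")
t=cv2.cvtColor(im,cv2.COLOR_RGB2HSV)
m=cv2.inRange(t,(60,100,40),(85,255,255))
B=cv2.boundingRect(m[100:190,250:420]);print(B)
E
```

```text
[642.61638373 -33.54420449 162.70556971] 0.46365990758625264 [-0.14203098  0.73240901 -2.65608202]
(84, 28, 35, 40)
```

View pics/w7c.png

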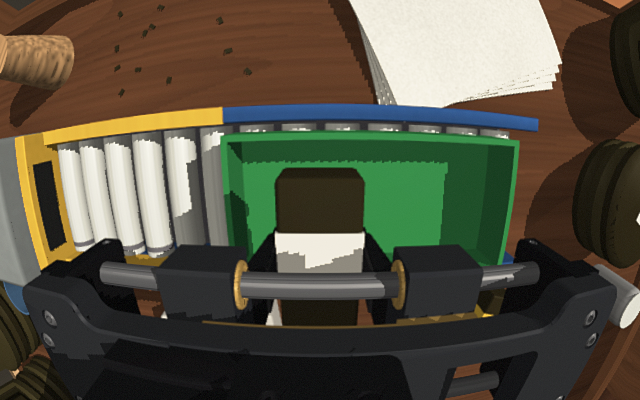

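The brick is held above the tote at (320,220), with the far rim running from (222,140) to (520,143). I'll check its position numerically.

```bash
python3 - <<'E'
from h import *
c=env.calibration("wrist")
for p in [(222,140),(520,143)]: print(pix2w("wrist",p,110,c).round())
for p in [(276,180),(364,180)]: print(pix2w("wrist",p,190,c).round())
E
```

```text
[705.  36. 110.]
[ 699. -203.  110.]
[688. -15. 190.]
[687. -56. 190.]
```

{"api": "carry_out", "payload": {
  "series": [
    [0.03,0,-0.4,0],
    [0,0,-0.5,0],
    [0,0,-0.4,0],
    [0,0,-0.3,0],
    [0,0,-0.12,0]
  ]
}}

```text
t: 23.15
eef_pos: [644.5, -33.7, 76.1]
tcp_rot: [-3.141, 0.002, -0.035]
ft_force: [0.1, 0.0, -3.6]
opening: 0.458
grip_force: 30.0
```

{"api": "carry_out", "payload": {
  "series": [
    [0,0,-0.04,0],
    [0,0,0,0],
    [0,0,0,0],
    [0,0,0,0],
    [0,0,0,0]
  ]
}}

```text
t: 23.65
eef_pos: [645.4, -34.3, 75.7]
tcp_rot: [3.141, -0.001, -0.036]
ft_force: [-0.5, -0.4, -3.8]
opening: 0.463
grip_force: 30.0
```

{"api": "carry_out", "payload": {
  "series": [
    [0,0,-0.03,0],
    [0,0,0,0],
    [0,0,0,0],
    [0,0,0,0],
    [0,0,0,0]
  ]
}}

```text
t: 24.15
eef_pos: [645.5, -34.3, 74.2]
tcp_rot: [3.141, -0.001, -0.036]
ft_force: [-1.0, -0.1, 5.5]
opening: 0.457
grip_force: 30.0
```

{"api": "carry_out", "payload": {
  "series": [
    [0,0,0,0],
    [0,0,0,0],
    [0,0,0,0],
    [0,0,0,0],
    [0,0,0,0]
  ],
  "fingers": -0.4
}}

```text
t: 24.65
eef_pos: [645.2, -34.2, 73.5]
tcp_rot: [3.142, 0.0, -0.036]
ft_force: [0.8, -0.6, 0.6]
opening: 0.697
grip_force: 0.0
```

{"api": "carry_out", "payload": {
  "series": [
    [0,0,0.4,0],
    [0,0,0.7,0],
    [0,0,0.7,0],
    [0,0,0.7,0],
    [0,0,0.4,0]
  ]
}}

```text
t: 25.15
eef_pos: [645.8, -34.3, 221.7]
tcp_rot: [3.141, -0.003, -0.036]
ft_force: [0.5, -0.7, 0.5]
opening: 0.698
grip_force: 0.0
```

{"api": "carry_out", "payload": {
  "series": [
    [-0.7,-0.6,0.1,-0.5],
    [-0.7,-0.6,0,-0.5],
    [-0.7,-0.6,0,-0.5],
    [-0.6,-0.6,0,-0.5],
    [-0.5,-0.7,0,-0.2]
  ],
  "fingers": -1
}}

```text
t: 25.65
eef_pos: [483.6, -189.8, 223.9]
tcp_rot: [3.141, -0.0, -0.267]
ft_force: [0.8, -1.9, -0.5]
opening: 0.995
grip_force: 0.0
```

{"api": "carry_out", "payload": {
  "series": [
    [-0.4,-0.7,0,0],
    [-0.3,-0.7,0,0],
    [0,0,0,0],
    [0,0,0,0],
    [0,0,0,0]
  ]
}}

```text
t: 26.15
eef_pos: [450.5, -258.6, 223.6]
tcp_rot: [-3.141, 0.0, -0.266]
ft_force: [-0.0, 1.4, -0.4]
opening: 0.998
grip_force: 0.0
```

```bash
python3 - <<'E'
from h import *
brick("yellow")
im,c=snap("top","top3.png")
for l,z in [("white_mid",101),("yellow_mid",36),("tote",110),("weight_mid",35)]: print(l,find("top",l,z,c))
E
```

```text
[(0.82, array([0.444, 0.499])), (0.27, array([0.082, 0.721]))]
band [ 452.4 -258.5] [(34.0, 161.4), (45.0, 71.4)]
tcp [ 450.5 -258.6  223.6] -15.2 1.0
white_mid [([640.0, -36.0], 0.88, [314, 148])]
yellow_mid []
tote [([637.0, -94.0], 0.7, [332, 148])]
weight_mid [([403.0, 261.0], 0.86, [220, 225])]
```

White is in the tote. Yellow is at (452.4, -258.5), yaw -18.6°.

{"api": "carry_out", "payload": {
  "series": [
    [0.04,0,-0.6,-0.57],
    [0,0,-0.9,0],
    [0,0,-0.9,0],
    [0,0,-0.8,0],
    [0,0,-0.5,0]
  ]
}}

```text
t: 27.0
eef_pos: [451.6, -258.5, 36.1]
tcp_rot: [-3.141, 0.002, -0.326]
ft_force: [0.4, -0.4, 0.8]
opening: 1.0
grip_force: 0.0
```

{"api": "carry_out", "payload": {
  "series": [
    [0,0,-0.3,0],
    [0,0,-0.2,0],
    [0,0,-0.1,0],
    [0,0,0,0],
    [0,0,0,0]
  ]
}}

```text
t: 27.5
eef_pos: [452.6, -259.5, 9.3]
tcp_rot: [3.141, -0.001, -0.326]
ft_force: [-0.3, 0.4, 0.4]
opening: 0.997
grip_force: 0.0
```

```bash
python3 - <<'E'
from h import *
brick("yellow")
E
```

```text
[(0.9, array([0.58 , 0.493]))]
band [ 458.9 -261. ] [(21.5, 161.3), (45.0, 71.3)]
tcp [ 452.6 -259.5    9.3] -18.7 1.0
```

{"api": "carry_out", "payload": {
  "series": [
    [0,0,-0.04,0],
    [0,0,0,0],
    [0,0,0,0],
    [0,0,0,0],
    [0,0,0,0]
  ],
  "fingers": 1
}}

```text
t: 28.1
eef_pos: [452.3, -259.3, 6.7]
tcp_rot: [3.141, -0.0, -0.326]
ft_force: [-0.6, 0.1, -0.1]
opening: 0.637
grip_force: 0.0
```

{"api": "carry_out", "payload": {
  "series": [
    [0,0,0,0],
    [0,0,0,0],
    [0,0,0,0],
    [0,0,0,0],
    [0,0,0,0]
  ]
}}

```text
t: 28.6
eef_pos: [452.3, -259.2, 6.7]
tcp_rot: [3.142, 0.0, -0.326]
ft_force: [-0.1, 0.0, -0.6]
opening: 0.458
grip_force: 30.0
```

{"api": "carry_out", "payload": {
  "series": [
    [0,0,0.4,0],
    [0,0,0.6,0],
    [0,0,0.6,0],
    [0,0,0.5,0],
    [0,0,0.2,0]
  ]
}}

```text
t: 29.1
eef_pos: [452.7, -259.6, 123.5]
tcp_rot: [3.141, -0.003, -0.326]
ft_force: [0.8, 0.5, -3.6]
opening: 0.457
grip_force: 30.0
```

{"api": "carry_out", "payload": {
  "series": [
    [-0.02,0.4,0,0],
    [-0.05,0.8,0,0],
    [-0.05,0.8,0,0],
    [-0.05,0.8,0,0],
    [-0.05,0.8,0,0]
  ]
}}

```text
t: 29.6
eef_pos: [440.5, -77.8, 120.9]
tcp_rot: [3.141, 0.001, -0.326]
ft_force: [0.8, 0.0, -3.0]
opening: 0.463
grip_force: 30.0
```

{"api": "carry_out", "payload": {
  "series": [
    [-0.08,0.8,0,0],
    [-0.08,0.8,0,0],
    [-0.08,0.8,0,0],
    [-0.06,0.7,0,0],
    [-0.02,0.38,0,0]
  ]
}}

```text
t: 30.1
eef_pos: [424.3, 96.9, 121.0]
tcp_rot: [3.141, 0.001, -0.324]
ft_force: [-0.1, -0.8, -2.9]
opening: 0.458
grip_force: 30.0
```

{"api": "carry_out", "payload": {
  "series": [
    [0,0,0,0],
    [0,0,0,0],
    [0,0,0,0],
    [0,0,0,0],
    [0,0,0,0]
  ]
}}

```text
t: 30.6
eef_pos: [425.3, 94.1, 121.6]
tcp_rot: [3.141, 0.0, -0.327]
ft_force: [0.1, 0.2, -3.2]
opening: 0.461
grip_force: 30.0
```

{"api": "carry_out", "payload": {
  "series": [
    [0,0,-0.3,0],
    [0,0,-0.25,0],
    [0,0,-0.13,0],
    [0,0,-0.1,0],
    [0,0,0,0]
  ]
}}

```text
t: 31.1
eef_pos: [425.2, 94.6, 82.4]
tcp_rot: [3.141, 0.0, -0.326]
ft_force: [-0.9, -1.1, 0.2]
opening: 0.464
grip_force: 30.0
```

{"api": "carry_out", "payload": {
  "series": [
    [0,0,0,0],
    [0,0,0,0],
    [0,0,0,0],
    [0,0,0,0],
    [0,0,0,0]
  ],
  "fingers": -0.5
}}

```text
t: 31.6
eef_pos: [425.4, 94.8, 82.8]
tcp_rot: [-3.142, -0.0, -0.326]
ft_force: [-1.1, -0.5, 0.7]
opening: 0.74
grip_force: 0.0
```

{"api": "carry_out", "payload": {
  "series": [
    [0,0,0,0],
    [0,0,0,0],
    [0,0,0,0],
    [0,0,0,0],
    [0,0,0,0]
  ]
}}

```text
t: 32.1
eef_pos: [425.3, 94.8, 82.7]
tcp_rot: [3.141, 0.0, -0.326]
ft_force: [-0.8, 0.3, -0.4]
opening: 0.749
grip_force: 0.0
```

{"api": "carry_out", "payload": {
  "series": [
    [0,0,0,0],
    [0,0,0,0],
    [0,0,0,0],
    [0,0,0,0],
    [0,0,0,0]
  ]
}}

```text
t: 32.6
eef_pos: [425.2, 94.8, 82.7]
tcp_rot: [3.141, 0.0, -0.326]
ft_force: [-0.1, -0.1, -0.0]
opening: 0.751
grip_force: 0.0
```

```bash
python3 - <<'E'
from h import *
im,c=snap("wrist","w8.png");print(find("wrist","yellow_mid",111,c))
# front (far) top edge of the brick: dark column extents at the middle
hs=cv2.cvtColor(im,cv2.COLOR_RGB2HSV)
d=cv2.inRange(hs,(0,0,0),(180,255,75));k=cv2.connectedComponentsWithStats(d[150:240,270:370]);print(k[2][1:][k[2][1:,4]>200])
im6=cv2.imread("pics/w6.png");d=cv2.inRange(cv2.cvtColor(im6,cv2.COLOR_BGR2HSV),(0,0,0),(180,255,75));k=cv2.connectedComponentsWithStats(d[150:240,270:370]);print(k[2][1:][k[2][1:,4]>200])
im,c=snap("top","top4.png")
for l,z in [("white_mid",101),("tote",110),("weight_mid",35)]: print(l,find("top",l,z,c))
E
```

```text
[([443.0, 89.0], 0.93, [318, 232])]
[[   4   20   91   66 5752]]
[[   6   18   89   65 5579]]
white_mid [([647.0, -40.0], 0.68, [315, 146])]
tote [([643.0, -102.0], 0.71, [335, 146]), ([464.0, -485.0], 0.53, [462, 205])]
weight_mid [([398.0, 259.0], 0.73, [221, 226])]
```

{"api": "carry_out", "payload": {
  "series": [
    [0,0,0,0],
    [0,0,0,0],
    [0,0,0,0],
    [0,0,0,0],
    [0,0,0,0]
  ],
  "fingers": 1
}}

```text
t: 33.4
eef_pos: [425.3, 94.7, 82.7]
tcp_rot: [3.141, -0.0, -0.326]
ft_force: [0.2, -0.2, -0.2]
opening: 0.46
grip_force: 30.0
```

{"api": "carry_out", "payload": {
  "series": [
    [0,0,0,0],
    [0,0,0.3,0],
    [0,0,0.5,0],
    [0,0,0.5,0],
    [0,0,0.3,0]
  ]
}}

```text
t: 33.9
eef_pos: [425.4, 94.8, 164.0]
tcp_rot: [-3.141, -0.001, -0.326]
ft_force: [0.4, -0.6, -2.9]
opening: 0.457
grip_force: 30.0
```

{"api": "carry_out", "payload": {
  "series": [
    [0.3,-0.3,0,0.3],
    [0.5,-0.5,0,0.5],
    [0.5,-0.5,0,0.5],
    [0.5,-0.5,0,0.5],
    [0.5,-0.5,0,0.5]
  ]
}}

```text
t: 34.4
eef_pos: [540.8, -21.3, 162.3]
tcp_rot: [-3.142, 0.001, -0.083]
ft_force: [0.5, 0.2, -2.2]
opening: 0.46
grip_force: 30.0
```

{"api": "carry_out", "payload": {
  "series": [
    [0.5,-0.55,0,0.5],
    [0.5,-0.55,0,0],
    [0.5,-0.55,0,0],
    [0.36,-0.36,0,0],
    [0.15,-0.19,0,0]
  ]
}}

```text
t: 34.9
eef_pos: [641.6, -131.8, 161.8]
tcp_rot: [-3.142, 0.001, -0.034]
ft_force: [-0.5, 0.4, -1.9]
opening: 0.461
grip_force: 30.0
```

{"api": "carry_out", "payload": {
  "series": [
    [0,0,0,0],
    [0,0,0,0],
    [0,0,0,0],
    [0,0,0,0],
    [0,0,0,0]
  ]
}}

```text
t: 35.4
eef_pos: [640.5, -129.7, 163.0]
tcp_rot: [3.141, -0.0, -0.032]
ft_force: [0.5, 0.9, -1.8]
opening: 0.462
grip_force: 30.0
```

```bash
python3 - <<'E'
from h import *
im,c=snap("wrist","w9.png");print(find("wrist","white_mid",101,c),find("wrist","yellow_mid",190,c),find("wrist","tote",80,c))
E
```

```text
[([655.0, -42.0], 0.82, [210, 199]), ([576.0, 237.0], 0.73, [30, 267])] [([658.0, -129.0], 0.63, [316, 233])] [([671.0, -83.0], 0.76, [261, 173])]
```

View pics/w9.png

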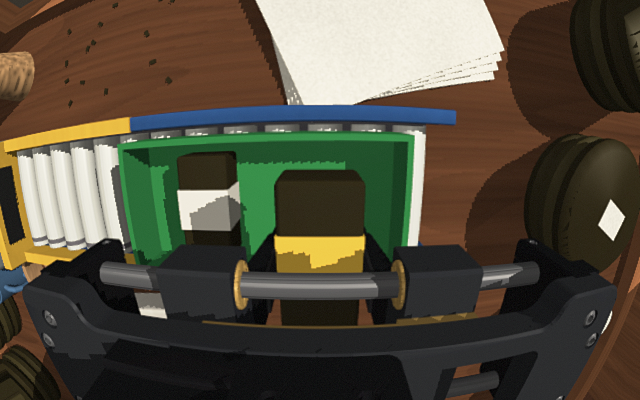

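White lies in the tote at (208,195), and yellow hangs above free floor at (318,240). Lowering now.

{"api": "carry_out", "payload": {
  "series": [
    [0.03,0,-0.4,0],
    [0,0,-0.5,0],
    [0,0,-0.4,0],
    [0,0,-0.3,0],
    [0,0,-0.12,0]
  ]
}}

```text
t: 36.1
eef_pos: [641.8, -130.1, 75.2]
tcp_rot: [-3.141, 0.002, -0.033]
ft_force: [0.2, -0.2, -3.0]
opening: 0.46
grip_force: 30.0
```

{"api": "carry_out", "payload": {
  "series": [
    [0,0,-0.05,0],
    [0,0,0,0],
    [0,0,0,0],
    [0,0,0,0],
    [0,0,0,0]
  ]
}}

```text
t: 36.6
eef_pos: [642.5, -130.3, 74.7]
tcp_rot: [3.141, -0.001, -0.033]
ft_force: [0.2, 0.4, -3.0]
opening: 0.462
grip_force: 30.0
```

{"api": "carry_out", "payload": {
  "series": [
    [0,0,0,0],
    [0,0,0,0],
    [0,0,0,0],
    [0,0,0,0],
    [0,0,0,0]
  ],
  "fingers": -0.4
}}

```text
t: 37.1
eef_pos: [642.3, -130.3, 74.2]
tcp_rot: [3.141, -0.0, -0.033]
ft_force: [-0.7, -0.1, 0.5]
opening: 0.697
grip_force: 0.0
```

{"api": "carry_out", "payload": {
  "series": [
    [0,0,0.4,0],
    [0,0,0.7,0],
    [0,0,0.7,0],
    [0,0,0.5,0],
    [0,0,0,0]
  ]
}}

```text
t: 37.6
eef_pos: [643.6, -130.6, 193.1]
tcp_rot: [3.14, -0.006, -0.033]
ft_force: [0.8, -0.6, 0.1]
opening: 0.704
grip_force: 0.0
```

```bash
python3 - <<'E'
from h import *
s=env.state();im,c=snap("wrist","w10.png");print(s["eef_pos"])
g=cv2.inRange(cv2.cvtColor(im,cv2.COLOR_RGB2HSV),(60,80,30),(85,255,255))
n,L,st,ce=cv2.connectedComponentsWithStats(g);k=1+np.argmax(st[1:,4]);P=cv2.findNonZero((L==k).astype(np.uint8))[:,0]
W=np.array([pix2w("wrist",p,110,c)[:2] for p in P])
print("max x",W[:,0].max(),"y",W[:,1].min(),W[:,1].max())
print(find("wrist","white_mid",101,c),find("wrist","yellow_mid",101,c),find("wrist","conveyor",60,c))
# yellow stop top (z110): largest yellow in top view
im,c=snap("top");y=cv2.inRange(cv2.cvtColor(im,cv2.COLOR_RGB2HSV),(18,130,110),(28,255,255))
y[:105]=0;y[180:]=0
cols=(y>0).sum(0);print([(int(i),int(cols[i]),pix2w("top",(i,150),110,c)[1].round()) for i in range(200,235) if cols[i]>25])
E
```

```text
[ 643.57443326 -130.60024409  193.06862615]
max x 709.2601545570432 y -201.08400863699964 40.599022423192935
[([651.0, -41.0], 0.98, [219, 199])] [([650.0, -130.0], 0.81, [318, 197])] [([678.0, 122.0], 0.72, [104, 172])]
[]
```

Both bricks are in. I'll shut the fingers and go behind the tote, whose rear wall is at y≈-201.

{"api": "carry_out", "payload": {
  "series": [
    [-0.02,-0.5,0,0],
    [-0.02,-0.5,0,0],
    [-0.02,-0.5,0,0],
    [-0.02,-0.5,0,0],
    [-0.05,-0.2,0,0]
  ],
  "fingers": 1
}}

```text
t: 38.35
eef_pos: [635.3, -242.0, 187.8]
tcp_rot: [-3.141, 0.002, -0.034]
ft_force: [0.8, 0.4, 0.3]
opening: 0.336
grip_force: 0.0
```

{"api": "carry_out", "payload": {
  "series": [
    [0,0,0,0],
    [0,0,0,0],
    [0,0,0,0],
    [0,0,0,0],
    [0,0,0,0]
  ]
}}

```text
t: 38.85
eef_pos: [635.9, -239.5, 189.3]
tcp_rot: [3.141, -0.0, -0.032]
ft_force: [0.4, -0.9, 0.1]
opening: 0.003
grip_force: 0.0
```

```bash
python3 - <<'E'
from h import *
s=env.state();im,c=snap("wrist","w11.png");print(s["eef_pos"],s["opening"])
g=cv2.inRange(cv2.cvtColor(im,cv2.COLOR_RGB2HSV),(60,80,30),(85,255,255))
n,L,st,ce=cv2.connectedComponentsWithStats(g);k=1+np.argmax(st[1:,4]);P=cv2.findNonZero((L==k).astype(np.uint8))[:,0]
W=np.array([pix2w("wrist",p,110,c)[:2] for p in P]);print("y",W[:,1].min(),W[:,1].max())
E
```

```text
[ 635.92241065 -239.5296701   189.27887997] 0.003064790173215085
y -208.87648229948945 39.721938628077254
```

View pics/w11.png

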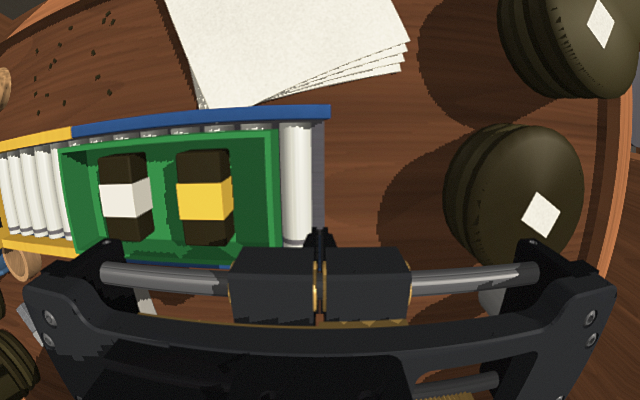

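The fingers are shut behind the tote at (320,240), and both bricks lie flat inside. I'll descend and push.

{"api": "carry_out", "payload": {
  "series": [
    [0.02,0,-0.5,0],
    [0,0,-0.6,0],
    [0,0,-0.5,0],
    [0,0,-0.3,0],
    [0,0,-0.15,0]
  ]
}}

```text
t: 39.4
eef_pos: [636.5, -240.0, 85.5]
tcp_rot: [-3.141, 0.001, -0.032]
ft_force: [0.2, -0.5, 0.3]
opening: 0.006
grip_force: 0.0
```

{"api": "carry_out", "payload": {
  "series": [
    [0.01,0.2,0,0],
    [0,0.15,0,0],
    [0.01,0.15,0,0],
    [0,0.15,0,0],
    [0.01,0.15,0,0]
  ]
}}

```text
t: 39.9
eef_pos: [638.6, -199.7, 87.5]
tcp_rot: [3.141, -0.001, -0.032]
ft_force: [-0.9, -1.0, 0.8]
opening: 0.004
grip_force: 0.7
```

{"api": "carry_out", "payload": {
  "series": [
    [0.01,0.2,0,0],
    [0,0.2,0,0],
    [0.01,0.2,0,0],
    [0.01,0.2,0,0],
    [0.01,0.2,0,0]
  ]
}}

```text
t: 40.4
eef_pos: [640.1, -149.3, 86.6]
tcp_rot: [3.142, 0.001, -0.032]
ft_force: [-0.5, -1.1, -0.0]
opening: 0.002
grip_force: 0.7
```

{"api": "carry_out", "payload": {
  "series": [
    [0.01,0.2,0,0],
    [0,0.2,0,0],
    [0.01,0.2,0,0],
    [0.01,0.2,0,0],
    [0.01,0.2,0,0]
  ]
}}

```text
t: 40.9
eef_pos: [642.2, -99.4, 86.6]
tcp_rot: [3.142, 0.0, -0.033]
ft_force: [-0.4, -1.3, 0.1]
opening: 0.006
grip_force: 0.6
```

```bash
cat > m.py <<'E'
from h import *
import sys
s=env.state();im,c=snap("top",sys.argv[1]);print(s["eef_pos"].round(1),s["ft_force"].round(1))
hs=cv2.cvtColor(im,cv2.COLOR_RGB2HSV);g=cv2.inRange(hs,(60,100,40),(85,255,255));g[:100]=0;g[190:]=0;g[:,:200]=0
g=cv2.morphologyEx(g,cv2.MORPH_OPEN,np.ones((3,3)))
x0,y0,w,h=cv2.boundingRect(g);print("green px",x0,y0,w,h,"y",pix2w("top",(x0+w,y0),110,c)[1].round(),pix2w("top",(x0,y0),110,c)[1].round())
r=150;print("row hues",[(i,hs[r-8,i].tolist()) for i in range(200,224,2)])
print("y at px 214",pix2w("top",(214,150),110,c)[1])
for l in ["white_mid","yellow_mid"]: print(l,find("top",l,101,c,1))
E
python3 m.py top5.png
```

```text
[642.2 -99.4  86.6] [-0.4 -1.3  0.1]
green px 254 132 48 33 y 1.0 149.0
row hues [(200, [30, 6, 237]), (202, [30, 8, 222]), (204, [30, 9, 192]), (206, [20, 148, 226]), (208, [30, 104, 255]), (210, [30, 104, 255]), (212, [30, 107, 255]), (214, [0, 20, 77]), (216, [20, 105, 150]), (218, [30, 1, 255]), (220, [0, 0, 255]), (222, [0, 0, 255])]
y at px 214 270.0505516891219
white_mid [([647.0, 73.0], 0.61, [278, 145])]
yellow_mid []
```

{"api": "carry_out", "payload": {
  "series": [
    [0.01,0.2,0,0],
    [0,0.2,0,0],
    [0.01,0.2,0,0],
    [0.01,0.2,0,0],
    [0.01,0.2,0,0]
  ]
}}

```text
t: 41.55
eef_pos: [644.1, -49.2, 86.6]
tcp_rot: [3.142, 0.0, -0.032]
ft_force: [-1.5, -1.0, 0.4]
opening: 0.009
grip_force: 0.7
```

{"api": "carry_out", "payload": {
  "series": [
    [0.01,0.2,0,0],
    [0,0.2,0,0],
    [0.01,0.15,0,0],
    [0.01,0.1,0,0],
    [0.01,0.1,0,0]
  ]
}}

```text
t: 42.05
eef_pos: [646.2, -12.3, 86.6]
tcp_rot: [3.141, 0.0, -0.032]
ft_force: [-0.6, -1.2, -0.1]
opening: 0.008
grip_force: 0.6
```

{"api": "carry_out", "payload": {
  "series": [
    [0,0.08,0,0],
    [0,0.08,0,0],
    [0,0.08,0,0],
    [0,0.08,0,0],
    [0,0,0,0]
  ]
}}

```text
t: 42.55
eef_pos: [646.2, 3.8, 86.7]
tcp_rot: [-3.141, 0.0, -0.032]
ft_force: [0.4, -0.2, -0.7]
opening: 0.003
grip_force: 0.0
```

```bash
python3 m.py top6.png
```

```text
[646.2   3.8  86.7] [ 0.4 -0.2 -0.7]
green px 220 130 46 33 y 112.0 253.0
row hues [(200, [35, 7, 235]), (202, [34, 9, 219]), (204, [39, 9, 188]), (206, [20, 151, 223]), (208, [30, 108, 255]), (210, [29, 108, 255]), (212, [30, 111, 255]), (214, [173, 15, 68]), (216, [20, 81, 98]), (218, [18, 20, 224]), (220, [63, 85, 224]), (222, [62, 111, 172])]
y at px 214 270.0505516891219
white_mid [([650.0, 176.0], 0.91, [245, 144])]
yellow_mid []
```

{"api": "carry_out", "payload": {
  "series": [
    [0,0.06,0,0],
    [0,0.06,0,0],
    [0,0.06,0,0],
    [0,0.06,0,0],
    [0,0,0,0]
  ]
}}

```text
t: 43.2
eef_pos: [646.2, 15.8, 86.7]
tcp_rot: [-3.142, 0.0, -0.032]
ft_force: [0.3, 0.4, 0.7]
opening: 0.003
grip_force: 0.0
```

{"api": "carry_out", "payload": {
  "series": [
    [0,0.04,0,0],
    [0,0.04,0,0],
    [0,0,0,0],
    [0,0,0,0],
    [0,0,0,0]
  ]
}}

```text
t: 43.7
eef_pos: [646.2, 19.3, 86.7]
tcp_rot: [3.142, 0.0, -0.033]
ft_force: [-0.2, -0.0, -0.2]
opening: 0.005
grip_force: 0.0
```

{"api": "carry_out", "payload": {
  "series": [
    [0,0.04,0,0],
    [0,0.04,0,0],
    [0,0.04,0,0],
    [0,0,0,0],
    [0,0,0,0]
  ]
}}

```text
t: 44.2
eef_pos: [646.2, 25.4, 86.7]
tcp_rot: [3.142, 0.0, -0.032]
ft_force: [0.1, 0.0, -0.3]
opening: 0.002
grip_force: 0.0
```

```bash
python3 m.py top7.png
```

```text
[646.2  25.4  86.7] [ 0.1  0.  -0.3]
green px 213 129 44 34 y 140.0 275.0
row hues [(200, [35, 7, 234]), (202, [34, 9, 219]), (204, [30, 8, 187]), (206, [20, 152, 223]), (208, [30, 108, 255]), (210, [29, 108, 255]), (212, [30, 118, 255]), (214, [65, 124, 226]), (216, [62, 111, 174]), (218, [63, 117, 199]), (220, [64, 118, 226]), (222, [64, 118, 218])]
y at px 214 270.0505516891219
white_mid [([652.0, 196.0], 0.94, [238, 143])]
yellow_mid []
```

{"api": "carry_out", "payload": {
  "series": [
    [0,0.04,0,0],
    [0,0.04,0,0],
    [0,0,0,0],
    [0,0,0,0],
    [0,0,0,0]
  ]
}}

```text
t: 44.85
eef_pos: [646.3, 27.5, 86.6]
tcp_rot: [3.139, 0.0, -0.033]
ft_force: [-0.5, -11.8, -0.2]
opening: 0.001
grip_force: 6.0
```

{"api": "carry_out", "payload": {
  "series": [
    [0,0.04,0,0],
    [0,0.02,0,0],
    [0,0,0,0],
    [0,0,0,0],
    [0,0,0,0]
  ]
}}

```text
t: 45.35
eef_pos: [646.3, 27.7, 86.7]
tcp_rot: [3.136, 0.0, -0.033]
ft_force: [-2.4, -30.4, 0.0]
opening: 0.006
grip_force: 14.8
```

The force builds with no motion, so the tote is home against the stop. I'll back off, rise and check.

{"api": "carry_out", "payload": {
  "series": [
    [0,-0.1,0,0],
    [0,-0.4,0,0],
    [0,-0.5,0,0],
    [0,-0.4,0.4,0],
    [0,0,0.6,0]
  ]
}}

```text
t: 45.85
eef_pos: [645.5, -39.7, 135.7]
tcp_rot: [-3.141, 0.003, -0.035]
ft_force: [-0.8, -0.1, 0.5]
opening: 0.005
grip_force: 0.0
```

{"api": "carry_out", "payload": {
  "series": [
    [0,-0.5,0.6,0],
    [0,-0.6,0.6,0],
    [-0.2,-0.6,0.4,0],
    [-0.2,-0.6,0.2,0],
    [0,-0.2,0,0]
  ]
}}

```text
t: 46.35
eef_pos: [625.9, -165.1, 228.5]
tcp_rot: [3.14, -0.002, -0.035]
ft_force: [0.0, 0.5, 1.3]
opening: 0.006
grip_force: 0.0
```

{"api": "carry_out", "payload": {
  "series": [
    [0,0,0,0],
    [0,0,0,0],
    [0,0,0,0],
    [0,0,0,0],
    [0,0,0,0]
  ]
}}

```text
t: 46.85
eef_pos: [626.4, -161.9, 226.3]
tcp_rot: [-3.141, 0.0, -0.032]
ft_force: [0.3, 0.1, -0.0]
opening: 0.004
grip_force: 0.0
```

```bash
python3 m.py top8.png; python3 - <<'E'
from h import *
c=env.calibration("top")
for l,z in [("weight_mid",35),("pad",5)]: print(l,find("top",l,z,c))
a=cv2.imread("pics/top8.png");hs=cv2.cvtColor(a,cv2.COLOR_BGR2HSV)
def R(lo,hi,z):
    m=cv2.inRange(hs,lo,hi);q=np.zeros_like(m);q[200:250,195:245]=m[200:250,195:245]
    B=cv2.boxPoints(cv2.minAreaRect(cv2.findNonZero(q)));return np.mean([pix2w("top",b,z,c)[:2] for b in B],0).round()
print("pad",R((105,90,40),(125,255,200),5),"weight",R((15,110,100),(28,255,255),40))
E
```

```text
[ 626.4 -161.9  226.3] [ 0.3  0.1 -0. ]
green px 212 129 80 36 y 32.0 278.0
row hues [(200, [30, 5, 235]), (202, [34, 9, 221]), (204, [34, 9, 189]), (206, [20, 151, 224]), (208, [30, 107, 255]), (210, [29, 107, 255]), (212, [30, 112, 255]), (214, [64, 121, 212]), (216, [62, 109, 176]), (218, [63, 119, 221]), (220, [64, 116, 227]), (222, [64, 118, 221])]
y at px 214 270.0505516891219
white_mid [([645.0, 190.0], 0.65, [240, 146])]
yellow_mid [([649.0, 103.0], 0.95, [268, 144])]
weight_mid []
pad [([447.0, 298.0], 0.37, [211, 211])]Traceback (most recent call last):
  File "<stdin>", line 8, in <module>
  File "<stdin>", line 7, in R
cv2.error: OpenCV(4.12.0) /io/opencv/modules/imgproc/src/convhull.cpp:143: error: (-215:Assertion failed) total >= 0 && (depth == CV_32F || depth == CV_32S) in function 'convexHull'
```

I've used up my picture views, so I'll check the weight by its mask numbers.

```bash
python3 - <<'E'
from h import *
ct=env.calibration("top");a,c=snap("top")
for l in ["weight_mid","weight"]: print("top",l,find("top",l,35,c))
print("pad",find("top","pad",5,c))
_,cs=snap("scene")
for l,z in [("weight_mid",35),("pad",5)]: print("scene",l,find("scene",l,z,cs))
for f in ["top0","top3","top8"]:
    hs=cv2.cvtColor(cv2.imread(f"pics/{f}.png"),cv2.COLOR_BGR2HSV)
    for n,lo,hi,z in [("blue",(105,70,30),(125,255,220),5),("brass",(14,110,130),(30,255,255),40)]:
        m=cv2.inRange(hs,lo,hi);q=np.zeros_like(m);q[195:260,180:255]=m[195:260,180:255]
        k,L,st,ce=cv2.connectedComponentsWithStats(q)
        print(f,n,[(st[i].tolist(),pix2w("top",ce[i],z,ct)[:2].round().tolist()) for i in range(1,k) if st[i,4]>15])
E
```

```text
top weight_mid []
top weight []
pad [([443.0, 295.0], 0.61, [212, 213])]
scene weight_mid [([422.0, 226.0], 0.55, [352, 168])]
scene pad [([429.0, 269.0], 0.75, [362, 171]), ([315.0, 403.0], 0.72, [365, 141])]
top0 blue [([203, 207, 35, 39, 507], [406.0, 265.0])]
top0 brass [([206, 217, 22, 22, 281], [395.0, 273.0])]
top3 blue [([202, 207, 36, 39, 516], [396.0, 269.0])]
top3 brass [([207, 213, 23, 22, 265], [408.0, 268.0])]
top8 blue [([209, 207, 10, 10, 36], [452.0, 294.0])]
top8 brass []
```

The pad is hidden from the top camera. I'll look with the wrist camera instead.

{"api": "carry_out", "payload": {
  "series": [
    [-0.5,0.6,0.2,0],
    [-0.5,0.7,0.2,-0.5],
    [-0.5,0.7,0.2,-0.5],
    [-0.5,0.7,0.2,-0.5],
    [-0.5,0.7,0.2,-0.5]
  ]
}}

```text
t: 47.95
eef_pos: [500.1, 8.4, 277.1]
tcp_rot: [3.142, -0.0, -0.245]
ft_force: [0.2, -0.4, 1.2]
opening: -0.001
grip_force: 0.0
```

{"api": "carry_out", "payload": {
  "series": [
    [-0.4,0.8,0,-0.5],
    [-0.3,0.8,0,-0.5],
    [-0.2,0.7,0,-0.5],
    [0,0.4,0,-0.5],
    [0,0,0,0]
  ]
}}

```text
t: 48.45
eef_pos: [455.9, 144.1, 276.9]
tcp_rot: [-3.141, -0.0, -0.45]
ft_force: [0.1, -1.0, 0.7]
opening: 0.004
grip_force: 0.0
```

```bash
python3 - <<'E'
from h import *
s=env.state();print(s["eef_pos"]);im,c=snap("wrist","w12.png")
for l,z in [("weight_mid",35),("pad",5),("pan",80)]: print(l,find("wrist",l,z,c))
hs=cv2.cvtColor(im,cv2.COLOR_RGB2HSV)
for n,lo,hi,z in [("blue",(105,90,40),(125,255,200),5),("brass",(15,110,100),(28,255,255),35)]:
    k,L,st,ce=cv2.connectedComponentsWithStats(cv2.inRange(hs,lo,hi))
    for i in range(1,k):
        if st[i,4]>200:
            B=cv2.boxPoints(cv2.minAreaRect(cv2.findNonZero((L==i).astype(np.uint8))));print(n,st[i].tolist(),np.mean([pix2w("wrist",b,z,c)[:2] for b in B],0).round())
E
```

```text
[455.91193806 144.09317125 276.92308101]
weight_mid [([410.0, 232.0], 0.57, [277, 229]), ([657.0, 106.0], 0.52, [278, 29])]
pad [([432.0, 275.0], 0.81, [248, 221])]
pan [([428.0, 96.0], 0.59, [364, 183]), ([513.0, 405.0], 0.17, [137, 225])]
blue [188, 0, 345, 149, 3246] [591.  -6.]
blue [103, 195, 72, 60, 1458] [522. 468.]
blue [226, 198, 57, 56, 1534] [422. 265.]
brass [66, 0, 73, 28, 1219] [867. 343.]
brass [116, 0, 236, 155, 4650] [676. 191.]
brass [253, 0, 48, 40, 1141] [673. 103.]
brass [553, 146, 35, 20, 265] [ 307. -264.]
brass [160, 152, 63, 61, 1625] [527. 319.]
brass [258, 205, 41, 43, 1194] [408. 231.]
brass [0, 294, 75, 106, 4565] [ 352. 1222.]
brass [584, 296, 56, 104, 3681] [-494. -484.]
brass [315, 318, 94, 11, 648] [200. 188.]
```

The knock moved the weight to about (408, 231), 40 mm off the pad centre, so I must put it back. I'll hover over it in the same relative pose as w1 and compare the masks.

{"api": "carry_out", "payload": {
  "series": [
    [-0.2,0.35,-0.3,-0.8],
    [-0.2,0.35,-0.3,-0.8],
    [-0.2,0.35,-0.4,-0.8],
    [-0.2,0.35,-0.4,-0.8],
    [-0.14,0.35,-0.4,-0.7]
  ],
  "fingers": -1
}}

```text
t: 49.15
eef_pos: [414.2, 212.3, 184.7]
tcp_rot: [-3.125, 0.031, -0.83]
ft_force: [0.4, 1.2, -0.6]
opening: 0.368
grip_force: 0.0
```

{"api": "carry_out", "payload": {
  "series": [
    [0,0,-0.6,0],
    [0,0,-0.6,0],
    [0,0,-0.42,0],
    [0,0,0,0],
    [0,0,0,0]
  ]
}}

```text
t: 49.65
eef_pos: [415.1, 211.0, 104.6]
tcp_rot: [-3.126, 0.032, -0.835]
ft_force: [-0.3, 0.8, 0.1]
opening: 0.79
grip_force: 0.0
```

```bash
cat > f.py <<'E'
from h import *
import sys
def an(im,c,tag):
    hs=cv2.cvtColor(im,cv2.COLOR_BGR2HSV);b=cv2.inRange(hs,(13,100,90),(30,255,255));b[:150]=0;b[262:]=0;b[:,:240]=0;b[:,400:]=0
    k,L,st,ce=cv2.connectedComponentsWithStats(b);i=1+np.argmax(st[1:,4]);q=(L==i).astype(np.uint8)*255
    r=cv2.minAreaRect(cv2.findNonZero(q));print(tag,st[i].tolist(),"rect",np.round(r[0],1),np.round(r[1],1),round(r[2],1))
    g=cv2.cvtColor(im,cv2.COLOR_BGR2GRAY)
    l=cv2.createLineSegmentDetector().detect(cv2.resize(g[150:262,240:400],None,fx=3,fy=3,interpolation=cv2.INTER_CUBIC))[0][:,0]/3
    l=[(np.hypot(*(s[2:]-s[:2])),s+np.array([240,150]*2)) for s in l];l=[x for x in sorted(l,key=lambda x:-x[0]) if x[0]>18 and cv2.dilate(q,np.ones((5,5)))[int((x[1][1]+x[1][3])/2),int((x[1][0]+x[1][2])/2)]]
    for n,s in l[:12]: print("  ",round(n,1),s.round(1),round(np.degrees(np.arctan2(s[3]-s[1],s[2]-s[0]))%180,1))
an(cv2.imread("pics/w1.png"),None,"w1")
s=env.state();print(s["eef_pos"],np.degrees(s["tcp_rot"][2]),s["opening"])
im,c=snap("wrist",sys.argv[1]);an(np.ascontiguousarray(im[:,:,::-1]),c,"now")
hs=cv2.cvtColor(im,cv2.COLOR_RGB2HSV);b=cv2.inRange(hs,(105,90,40),(125,255,200));b[:,:150]=0;b[270:]=0;b[:60]=0
k,L,st,ce=cv2.connectedComponentsWithStats(b);i=1+np.argmax(st[1:,4]);B=cv2.boxPoints(cv2.minAreaRect(cv2.findNonZero((L==i).astype(np.uint8))))
print("blue",st[i].tolist(),[pix2w("wrist",x,5,c)[:2].round().tolist() for x in B])
E
python3 f.py w13.png
```

```text
w1 [290, 172, 57, 79, 4136] rect [318. 211.] [78. 56.] 90.0
   67.6 [290.2 178.1 292.2 245.6] 88.4
   65.4 [346.1 242.7 346.5 177.3] 90.3
   55.0 [310.  195.2 311.1 250.2] 88.9
   50.4 [343.6 177.1 293.1 177.7] 179.3
   47.5 [342.7 171.6 295.2 171.8] 179.8
   45.4 [327.9 198.1 328.  243.5] 89.8
[415.09476139 210.96920173 104.6000566 ] -47.86649595029419 0.7902253839142974
now [283, 193, 57, 69, 3495] rect [311. 227.] [68. 56.] 90.0
   58.5 [283.4 203.1 285.7 261.5] 87.8
   46.7 [319.7 214.8 319.7 261.5] 90.0
   38.3 [317.  261.5 317.1 223.1] 90.1
   37.9 [301.4 223.5 302.1 261.5] 88.9
   33.8 [320.2 201.9 286.5 201.5] 0.8
   31.4 [338.4 240.2 337.5 208.9] 88.2
blue [221, 180, 83, 90, 2956] [[468.0, 297.0], [444.0, 212.0], [372.0, 235.0], [391.0, 328.0]]
```

Joint 6 is at its limit, hence the tilt. I'll turn +90° and grip the fin end to end instead (44 mm, pads 20 mm wide).

{"api": "carry_out", "payload": {
  "series": [
    [0,0,0.4,1],
    [0,0,0.4,1],
    [0,0,0,1],
    [0,0,0,1],
    [0,0,0,1]
  ]
}}

```text
t: 50.2
eef_pos: [415.2, 211.5, 146.0]
tcp_rot: [-3.124, 0.029, -0.307]
ft_force: [0.2, 0.8, -1.2]
opening: 0.997
grip_force: 0.0
```

{"api": "carry_out", "payload": {
  "series": [
    [0,0,0,1],
    [0,0,0,1],
    [0,0,0,1],
    [0,0,0,1],
    [0,0,0,1]
  ]
}}

```text
t: 50.7
eef_pos: [415.2, 211.5, 145.8]
tcp_rot: [-3.126, 0.029, 0.217]
ft_force: [-0.3, 0.5, -0.1]
opening: 1.004
grip_force: 0.0
```

{"api": "carry_out", "payload": {
  "series": [
    [0,0,0,1],
    [0,0,0,1],
    [0,0,0,1],
    [0,0,0,1],
    [0,0,0,1]
  ]
}}

```text
t: 51.2
eef_pos: [415.2, 211.5, 145.8]
tcp_rot: [-3.127, 0.029, 0.74]
ft_force: [-0.1, 0.0, -0.7]
opening: 0.998
grip_force: 0.0
```

{"api": "carry_out", "payload": {
  "series": [
    [0,0,0,0],
    [0,0,0,0],
    [0,0,0,0],
    [0,0,0,0],
    [0,0,0,0]
  ]
}}

```text
t: 51.7
eef_pos: [414.7, 211.5, 144.3]
tcp_rot: [-3.126, 0.031, 0.735]
ft_force: [0.1, 0.1, -0.1]
opening: 0.998
grip_force: 0.0
```

```bash
python3 - <<'E'
from h import *
s=env.state();print(s["eef_pos"],s["tcp_rot"]);im,c=snap("wrist","w14.png")
print(find("wrist","weight_mid",35,c))
hs=cv2.cvtColor(im,cv2.COLOR_RGB2HSV);v,u=np.array(env.look_for("wrist","weight_mid")[0]["position"])*(400,640)
b=cv2.inRange(hs,(13,100,90),(30,255,255));k,L,st,ce=cv2.connectedComponentsWithStats(b)
i=min((i for i in range(1,k) if st[i,4]>300),key=lambda i:np.hypot(*(ce[i]-(u,v))));q=(L==i).astype(np.uint8)*255
print(st[i].tolist());x0,y0,w,h=st[i,:4];x0-=6;y0-=6;w+=12;h+=12
g=cv2.cvtColor(im,cv2.COLOR_RGB2GRAY)[y0:y0+h,x0:x0+w]
l=cv2.createLineSegmentDetector().detect(cv2.resize(g,None,fx=4,fy=4,interpolation=cv2.INTER_CUBIC))[0][:,0]/4
D=cv2.dilate(q,np.ones((5,5)))
for s in sorted(l,key=lambda s:-np.hypot(*(s[2:]-s[:2])))[:16]:
    p=s+np.array([x0,y0]*2)
    if not D[int((p[1]+p[3])/2),int((p[0]+p[2])/2)]: continue
    W=[[pix2w("wrist",p[j:j+2],z,c)[:2].round().tolist() for j in (0,2)] for z in (35,61)];d=np.subtract(W[0][1],W[0][0])
    print(p.round(),"z35",W[0],"z61",W[1],"len",np.hypot(*d).round(),"ang",(np.degrees(np.arctan2(d[1],d[0]))%180).round(1))
E
```

```text
[414.68416202 211.52362408 144.33697072] [-3.1258843   0.03133196  0.73525731]
[([405.0, 236.0], 0.86, [294, 184])]
[264, 158, 65, 53, 3287]
[327. 162. 267. 163.] z35 [[441.0, 228.0], [404.0, 269.0]] z61 [[444.0, 231.0], [410.0, 268.0]] len 55.0 ang 132.1
[268. 209. 325. 210.] z35 [[370.0, 239.0], [406.0, 199.0]] z61 [[380.0, 242.0], [412.0, 205.0]] len 54.0 ang 132.0
[322. 158. 270. 158.] z35 [[441.0, 234.0], [410.0, 269.0]] z61 [[444.0, 237.0], [416.0, 268.0]] len 47.0 ang 131.5
[318. 187. 269. 187.] z35 [[418.0, 218.0], [387.0, 253.0]] z61 [[424.0, 222.0], [396.0, 254.0]] len 47.0 ang 131.5
[327. 208. 329. 164.] z35 [[409.0, 198.0], [441.0, 226.0]] z61 [[415.0, 204.0], [444.0, 229.0]] len 43.0 ang 41.2
[264. 173. 264. 188.] z35 [[395.0, 264.0], [383.0, 255.0]] z61 [[402.0, 264.0], [392.0, 256.0]] len 15.0 ang 36.9
[265. 188. 266. 202.] z35 [[384.0, 255.0], [374.0, 245.0]] z61 [[392.0, 255.0], [384.0, 246.0]] len 14.0 ang 45.0
[294. 200. 307. 200.] z35 [[394.0, 227.0], [402.0, 218.0]] z61 [[402.0, 230.0], [409.0, 222.0]] len 12.0 ang 131.6
[319. 199. 319. 188.] z35 [[410.0, 210.0],
[... 166 characters left out ...]
] len 10.0 ang 45.0
[307. 200. 316. 200.] z35 [[402.0, 218.0], [407.0, 211.0]] z61 [[409.0, 222.0], [414.0, 216.0]] len 9.0 ang 125.5
[265. 164. 265. 172.] z35 [[402.0, 270.0], [396.0, 265.0]] z61 [[408.0, 269.0], [403.0, 264.0]] len 8.0 ang 39.8
[268. 200. 268. 192.] z35 [[377.0, 245.0], [383.0, 250.0]] z61 [[386.0, 247.0], [391.0, 251.0]] len 8.0 ang 39.8
[326. 197. 326. 203.] z35 [[416.0, 207.0], [412.0, 203.0]] z61 [[422.0, 212.0], [417.0, 209.0]] len 6.0 ang 45.0
[315. 202. 309. 202.] z35 [[405.0, 210.0], [402.0, 214.0]] z61 [[412.0, 215.0], [408.0, 219.0]] len 5.0 ang 126.9
[295. 175. 301. 174.] z35 [[413.0, 242.0], [416.0, 238.0]] z61 [[419.0, 244.0], [422.0, 240.0]] len 5.0 ang 126.9
```

The fin centre is (405.8, 234.3) with its axis at -48.5°, and the weight is level, still on the pad's edge. My yaw fits. I'll descend to z=40 and grip.

{"api": "carry_out", "payload": {
  "series": [
    [-0.06,0.15,-0.1,0],
    [-0.06,0.15,-0.4,0],
    [-0.06,0.15,-0.5,0],
    [0,0,-0.5,0],
    [0,0,0,0]
  ]
}}

```text
t: 52.35
eef_pos: [404.1, 234.0, 66.9]
tcp_rot: [-3.124, 0.036, 0.737]
ft_force: [-0.6, -0.7, 0.6]
opening: 1.004
grip_force: 0.0
```

```bash
python3 - <<'E'
from h import *
s=env.state();print(s["eef_pos"],s["tcp_rot"])
E
```

```text
[404.10396511 234.03756925  66.89391849] [-3.12416008  0.03593411  0.73658491]
```

{"api": "carry_out", "payload": {
  "series": [
    [0.02,0,-0.3,0],
    [0,0,-0.2,0],
    [0,0,0,0],
    [0,0,0,0],
    [0,0,0,0]
  ]
}}

```text
t: 52.85
eef_pos: [406.9, 234.2, 44.9]
tcp_rot: [-3.126, 0.031, 0.736]
ft_force: [-0.4, 0.0, 0.0]
opening: 0.997
grip_force: 0.0
```

{"api": "carry_out", "payload": {
  "series": [
    [0,0,0,0],
    [0,0,0,0],
    [0,0,0,0],
    [0,0,0,0],
    [0,0,0,0]
  ],
  "fingers": 1
}}

```text
t: 53.35
eef_pos: [406.7, 234.1, 44.3]
tcp_rot: [-3.126, 0.031, 0.736]
ft_force: [-0.4, 0.2, 0.3]
opening: 0.635
grip_force: 0.0
```

{"api": "carry_out", "payload": {
  "series": [
    [0,0,0,0],
    [0,0,0,0],
    [0,0,0,0],
    [0,0,0,0],
    [0,0,0,0]
  ]
}}

```text
t: 53.85
eef_pos: [406.3, 234.1, 44.2]
tcp_rot: [-3.126, 0.032, 0.736]
ft_force: [-3.6, 0.9, 3.5]
opening: 0.462
grip_force: 30.0
```

Gripped at 44 mm. I'll lift slightly, shift +37 mm in y and set it down.

{"api": "carry_out", "payload": {
  "series": [
    [0,0,0.2,0],
    [0,0,0.1,0],
    [0,0.25,0,0],
    [-0.03,0.25,0,0],
    [-0.03,0.24,0,0]
  ]
}}

```text
t: 54.35
eef_pos: [403.5, 272.3, 59.2]
tcp_rot: [-3.126, 0.031, 0.736]
ft_force: [-0.0, 0.7, -5.7]
opening: 0.459
grip_force: 30.0
```

{"api": "carry_out", "payload": {
  "series": [
    [0,0,0,0],
    [0,0,-0.1,0],
    [0,0,-0.1,0],
    [0,0,-0.08,0],
    [0,0,0,0]
  ]
}}

```text
t: 54.85
eef_pos: [403.5, 270.8, 44.8]
tcp_rot: [-3.126, 0.032, 0.736]
ft_force: [-0.5, -0.1, -5.6]
opening: 0.46
grip_force: 30.0
```

{"api": "carry_out", "payload": {
  "series": [
    [0,0,-0.02,0],
    [0,0,0,0],
    [0,0,0,0],
    [0,0,0,0],
    [0,0,0,0]
  ]
}}

```text
t: 55.35
eef_pos: [403.8, 271.1, 44.4]
tcp_rot: [-3.126, 0.031, 0.736]
ft_force: [-1.0, 0.7, 3.4]
opening: 0.458
grip_force: 30.0
```

{"api": "carry_out", "payload": {
  "series": [
    [0,0,0,0],
    [0,0,0,0],
    [0,0,0,0],
    [0,0,0,0],
    [0,0,0,0]
  ],
  "fingers": -0.6
}}

```text
t: 55.85
eef_pos: [403.7, 271.0, 44.2]
tcp_rot: [-3.126, 0.031, 0.736]
ft_force: [0.0, -0.1, 0.0]
opening: 0.785
grip_force: 0.0
```

{"api": "carry_out", "payload": {
  "series": [
    [0,0,0.3,0],
    [0,0,0.6,0],
    [0,0,0.6,0],
    [0,0,0.6,0],
    [0,0,0.6,0]
  ]
}}

```text
t: 56.35
eef_pos: [403.5, 270.9, 180.5]
tcp_rot: [-3.126, 0.031, 0.736]
ft_force: [0.2, 0.3, -0.6]
opening: 0.798
grip_force: 0.0
```

{"api": "carry_out", "payload": {
  "series": [
    [0.2,-0.5,0.5,0],
    [0.2,-0.5,0.5,0],
    [0.1,-0.2,0,0],
    [0,0,0,0],
    [0,0,0,0]
  ]
}}

```text
t: 56.85
eef_pos: [428.1, 211.2, 228.3]
tcp_rot: [-3.125, 0.033, 0.736]
ft_force: [-0.6, -0.6, 0.2]
opening: 0.797
grip_force: 0.0
```

```bash
python3 - <<'E'
from h import *
s=env.state();print(s["eef_pos"],s["t"]);im,c=snap("wrist","w15.png")
for l,z in [("weight_mid",35),("pad",5),("white_mid",101),("yellow_mid",101),("tote",100)]: print(l,find("wrist",l,z,c))
hs=cv2.cvtColor(im,cv2.COLOR_RGB2HSV)
for n,lo,hi,z in [("blue",(105,90,40),(125,255,200),5),("brass",(15,110,100),(28,255,255),35)]:
    k,L,st,ce=cv2.connectedComponentsWithStats(cv2.inRange(hs,lo,hi))
    for i in range(1,k):
        if st[i,4]>200:
            B=cv2.boxPoints(cv2.minAreaRect(cv2.findNonZero((L==i).astype(np.uint8))));print(n,st[i].tolist(),np.mean([pix2w("wrist",b,z,c)[:2] for b in B],0).round())
E
python3 m.py top9.png
```

```text
[428.09940749 211.17894053 228.27180906] 56.85
weight_mid [([401.0, 268.0], 0.61, [271, 160])]
pad [([421.0, 279.0], 0.55, [278, 139]), ([399.0, 267.0], 0.45, [274, 158])]
white_mid [([644.0, 202.0], 0.64, [472, 43])]
yellow_mid [([639.0, 115.0], 0.87, [519, 109])]
tote [([639.0, 158.0], 0.68, [495, 78])]
blue [189, 0, 82, 44, 1256] [496. 436.]
blue [349, 34, 194, 210, 2554] [589.  82.]
blue [224, 103, 105, 99, 3457] [403. 271.]
blue [577, 129, 51, 118, 1541] [ 765. -206.]
blue [0, 300, 44, 82, 2213] [-651.  608.]
brass [0, 0, 35, 65, 1839] [272. 802.]
brass [358, 0, 149, 193, 3612] [590. 169.]
brass [272, 14, 79, 75, 2027] [529. 320.]
brass [494, 86, 54, 51, 1239] [683.  77.]
brass [247, 138, 51, 39, 1941] [404. 270.]
brass [161, 159, 17, 65, 653] [276. 348.]
brass [258, 306, 263, 22, 781] [337. -35.]
[428.3 211.5 228.8] [-0.4 -0.5 -0.5]
green px 212 129 80 36 y 32.0 278.0
row hues [(200, [30, 9, 220]), (202, [34, 9, 196]), (204, [35, 9, 169]), (206, [19, 153, 200]), (208, [29, 123, 255]), (210, [28, 123, 255]), (212, [28, 128, 255]), (214, [64, 123, 190]), (216, [63, 111, 158]), (218, [64, 119, 197]), (220, [64, 121, 208]), (222, [64, 120, 196])]
y at px 214 270.0505516891219
white_mid [([643.0, 186.0], 0.81, [241, 146])]
yellow_mid [([646.0, 99.0], 0.96, [270, 146])]
```

The weight is at (404, 270) on the pad, whose centre is (403, 271). The tote is unchanged against the stop with both bricks inside, and the arm is clear. I'll hand the job in.

```bash
python3 -c "
from cell import env
print(env.job_done())"
```

```text
the job is handed in; nothing more can be done
None
```

I handed the job in at about 57 s; no verdict came back, but by my last measurements the tote is home against the stop with the white and yellow bricks in it (red was absent) and the check weight is about 1 mm from its pad's centre; on the way it slipped from the grip onto the pad and was later knocked aside, so I put it back.

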